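# Set the last eyelet and hold the press open

## Task

The document bundle is clamped in the eyelet press: pick up the mallet by its handle and, with the clamp still closed, knock the sprung setting pin all the way down with the mallet's head (never with the hand), then put the mallet gently back down on the desk, clear of the press. Then swing the press's cam lever up to the point where it lifts the clamp bar highest, not past it, and finish while still holding the lever there, so that the colleague opposite can draw the bundle out. Leave the bundle and everything else on the desk where they are.

Things in the scene. Friction and masses are not known exactly. Their poses are not given: they have to be found in the camera images.
- press: eyelet press of grey cast metal standing fixed on the desk; origin on the desk, straight below the setting pin; its x axis points away from the operator, along the bundle, y to the left, z up. (A tall open box of books and frames stands fixed on the right of the desk, beyond y = -0.37, up to about 0.4 m high: keep the arm clear of it)
- press_centre (a point): point on the top of the press's base plate, straight below the pin; the plate is 12 mm high, reaches 67 mm toward the operator, 138 mm away from him and about 120 mm to either side; two round steel pillars 85 mm to either side carry a crosshead (x +-22 mm, y +-98 mm, 94 to 123 mm above the desk)
- pin_top (a point): middle of the flat top of the setting pin's steel cap (round, 26 mm wide), which stands over the middle of the crosshead, 148 mm above the desk when up
- setting_pin (a joint): travel of the setting pin, m: 0 = up (its spring holds it there and brings it back), 0.012 = fully down on its stop; the spring takes 2 N at the start of the stroke and 7 N at the end
- lever_grip (a point): centre of the black barrel grip at the end of the cam lever on the right side of the press: a cylinder 29 mm in diameter and 30 mm long lying across, its flat ends facing the press's left and right (+-y), so that fingers on the two ends let it turn between them as the lever swings; the lever's round steel arm is 10 mm thick and the grip's centre 110 mm from the hinge
- lever_hinge (a point): point on the axis of the cam shaft, in the vertical plane in which the grip swings, 37 mm above the desk; the axis runs along the press's y axis
- cam_lever (a joint): angle of the cam lever, rad: 0 = down, clamp closed, lever pointing toward the operator (press's -x) and 15 degrees above level; it grows as the grip is swung up and away from the operator; at 1.30 the lever stands upright and the cam lifts the clamp bar highest; past this the bar sinks again, stop at 1.80. Springs swing the lever back down to 0 when it is let go; moving it takes up to about 4 N at the grip
- clamp_bar (a joint): lift of the clamp bar (steel bar across the press, guided on the pillars below the crosshead, its right end on the eccentric cam), m: about 0 = its foot closed on the bundle, 0.011 = highest (lever upright); moved by the cam lever only
- mallet_grip (a point): point to grasp on the mallet's handle, on its middle line, 48 mm from the axis of the head. The mallet (0.24 kg) stands on one face of its head: head a cylinder 42 mm in diameter and 64 mm high, axis upright; handle level, 130 mm long from the head's axis, running along this point's -x axis, 13 mm wide and 18 mm high here (15 by 21 mm farther out), its middle line 32 mm above the face. Site axes: x from the handle toward the head, z up along the head's axis
- mallet: the mallet; origin in the middle of the head's lower face, axes as for its grip point
- bundle_centre (a point): centre of the document bundle lying on the press's base plate: 190 x 130 x 12 mm, card covers, its binding edge under the clamp bar, the rest reaching away from the operator
- bundle: the document bundle, 0.35 kg
- coffee_mug: white mug, 94 mm high, bystander
- punch_out_tin: flat green tin, 48 x 64 x 16 mm, bystander
- glue_stick: glue stick standing upright, 27 mm in diameter, 90 mm high, bystander
- eraser: pink eraser, 19 x 48 x 11 mm, bystander

How it is judged:
By the outcome, as a careful person would: the job done as asked, in the order asked, and still so for the second after the job is handed in, while the arm keeps its last pose, push and grip.
It also fails if it takes over 59 s, if anything falls off the work surface, if the arm or the gripper's body presses on something with over 40 N, if the wrist force passes 120 N, or if a joint passes its speed limit or range.

## Robot

A 6-joint arm with a two-finger parallel gripper is mounted at the origin on a cart in front of the work surface, level with it; the furniture and walls round the work are solid. World frame = base frame: x ahead of the robot, y to its left, z up, the work surface at z = 0. Lengths are in m, angles in rad, forces in N, time in s.
With the tool pointing down it reaches from about 0.25 to 0.775 m from the base axis. Payload 4 kg.
Tool frame: the origin (TCP) lies on the centre line of the jaws, within the pads' length; the fingertips stand 8 mm ahead of it and the grasp point (between the pads) lies 11 mm behind it; z points along the fingers, y is the direction in which the jaws open and shut (so a half turn about z gives the same grasp; the last joint's range is limited). The gripper opens to 94 mm and grips with 3 to 60 N. Pads are 16 mm wide; open, the fingers measure 119 mm over their backs; the gripper's body (75 mm by 177 mm) begins 78 mm behind the grasp point.
Start: joints at [1.209, 0.087, 1.371, -0, 1.684, -0.103], TCP at [0.141, 0.532, 0.175] pointing down, gripper open.
Joint ranges: [-3.1, 3.1], [-0.76, 2.03], [0.27, 2.55], [-1.08, 4.22], [0.17, 2.65], [-2.57, 2.57]. Speed limits (rad/s): [2.79, 2.79, 3.14, 3.14, 3.14, 3.14].

## Interface

Orientations are given as [roll, pitch, yaw] about the fixed x, y, z axes, in that order (R = Rz(yaw) Ry(pitch) Rx(roll)).
In Python, from bench import robot, cams, close_job gives the robot as it stands.
- The arm moves only by the tool arm_command, never from a script. Its argument "plan" is one flat list of numbers, 7 for each row, row after row: the shift along the tool's x, y, z in cm, then the turn, a rotation vector about the tool's x, y, z in degrees, then the closure, from 0 (fully open) to 1 (shut). A call has 1 to 8 rows; each row shifts and turns the commanded pose from where the row before left it, along the tool's axes as they then stand; what a row does not reach is not made up. A row lasts 1/8 s, in which the tool goes at most 62.5 mm and 10.7 degrees, less where a joint would pass 70% of its speed; a pose out of reach is approached as far as the arm can. A call with a gripper value outside its range is refused whole. The fingers move at their own pace and stop on an object; the grip force is fixed at half the most. Time passes only in rows, so rows that do not move let the fingers close. It gives the time, the measured TCP pose, the force and the opening at its end, in the units of the state.
- robot.get_obs(): the state, without advancing time (a new reading comes with each control period).
- cams.snapshot(name): name is "scene" or "top"; returns a dict with "pixels" (400x640x3 uint8, red, green, blue), "fov_y" (degrees; the focal length in pixels is half the picture's height over the tangent of half this angle, whatever the lens; pixels are square), "cx", "cy" (the principal point, pixels), "camera_from_world" (4x4, takes a point from world to camera coordinates). Camera axes: x right, y up, looking along -z (the intrinsics and any distortion apply to the point x, -y, -z); pixel columns grow to the right and rows downward; lengths in m; the calibration is good to about 2 mm. A picture is of the moment at which its call begins. There is no depth.
- close_job(): hands the job in, once; it reports no verdict.
The state is a dict: "time": time; "joint_positions": joint angles; "qvel": joint speeds; "joint_torque": joint torques, N m; "tool_pos": TCP position; "ee_rot": TCP orientation; "wrist_force": force on the tool from outside, world axes, zero at the start; "wrist_torque": the same for the moment, N m; "width": finger opening in m.
Only numpy, scipy, OpenCV 4.12 (cv2) and the standard library are available. Lean on these libraries where they do the work, as an engineer would, in place of code of your own. Each camera call takes 0.05 s, during which the arm holds its last target.

## Working session

There is one attempt and no reset: what is moved stays moved. The work goes in short steps, Python scripts to look and compute and a tool call to move; the robot and the scene stay as the last step left them, time stands still between calls to the robot, and variables do not carry over. Pictures are saved under pics/ and viewed, and the job is handed in when it is done.

Besides the shell and the picture viewer there is one more tool, called as name(argument=value, ...) on one line, values as JSON. arm_command: Moves the arm, as the interface text tells. Its arguments: {"type":"object","properties":{"plan":{"type":"array","items":{"type":"number"}}},"required":["plan"]}

```bash
ls; mkdir -p pics
python3 - <<'E'
from bench import robot,cams
import cv2,numpy as np
print(robot.get_obs())
for n in("scene","top"):
    s=cams.snapshot(n); cv2.imwrite(f"pics/{n}0.png",s["pixels"][:,:,::-1]); np.savez(f"pics/{n}0.npz",**s)
    print(n,{k:v for k,v in s.items() if k!="pixels"})
E
```

```text
pics
{'time': 0.0, 'joint_positions': array([ 1.20890198e+00,  8.79472149e-02,  1.37224326e+00, -3.58889775e-05,
        1.68358274e+00, -1.03096083e-01]), 'qvel': array([-0.00285247, -0.00087718,  0.00196771, -0.00142058, -0.00136414,
       -0.00078411]), 'joint_torque': array([ 1.02008100e-03, -3.40192723e+01, -3.02426398e+01,  7.17441039e-02,
        3.33667151e-02, -1.93486057e-04]), 'tool_pos': array([0.14055383, 0.53110609, 0.17391408]), 'ee_rot': array([-3.13942000e+00, -1.88929195e-04,  2.88279018e+00]), 'wrist_force': array([-0.02864545,  0.20125981,  0.07895468]), 'wrist_torque': array([ 0.01913978,  0.03446764, -0.01928768]), 'width': 0.0940650445170138}
scene {'fov_y': 50.64807505112306, 'cx': 318.3232832093901, 'cy': 201.3455214718401, 'camera_from_world': array([[-0.90302653, -0.42947982,  0.009496  ,  0.56380236],
       [ 0.18679977, -0.37266845,  0.90896869, -0.15378002],
       [-0.38684485,  0.82259669,  0.41675623, -1.02957002],
       [ 0.        ,  0.        ,  0.        ,  1.        ]])}
top {'fov_y': 48.355249845746606, 'cx': 322.4549645581811, 'cy': 205.19165600484862, 'camera_from_world': array([[-0.00741886, -0.9998607 , -0.01495119,  0.11833871],
       [ 0.98188484, -0.01011476,  0.18920847, -0.57560733],
       [-0.18933334, -0.01327664,  0.98182311, -1.17866605],
       [ 0.        ,  0.        ,  0.        ,  1.        ]])}
```

View pics/scene0.png

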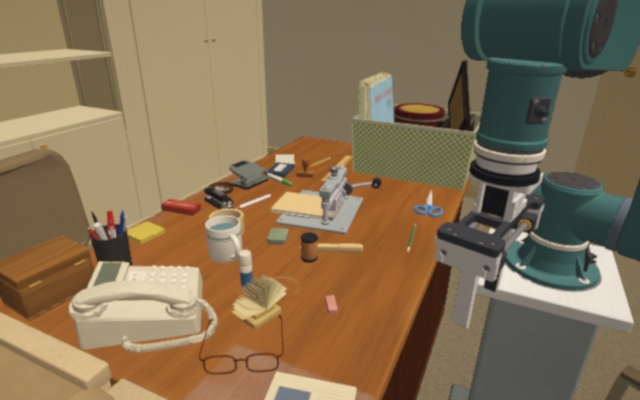

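View pics/top0.png

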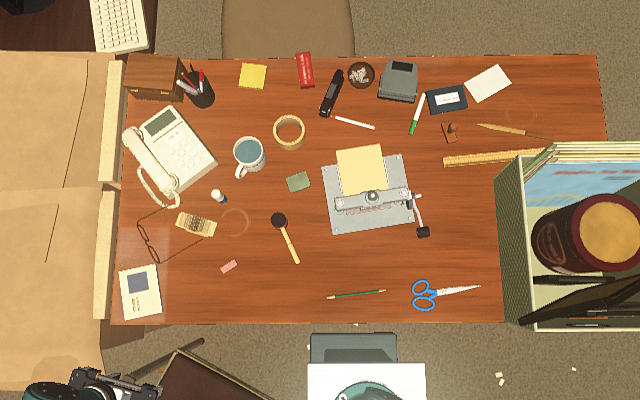

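Run:
```python
import cv2
a=cv2.imread("pics/top0.png")
b=cv2.resize(a[140:280,260:460],None,fx=4,fy=4,interpolation=cv2.INTER_CUBIC);cv2.imwrite("pics/topz.png",b)
a=cv2.imread("pics/scene0.png")
b=cv2.resize(a[150:270,260:400],None,fx=5,fy=5,interpolation=cv2.INTER_CUBIC);cv2.imwrite("pics/scenez.png",b)
```

```text
(no output)
```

View pics/topz.png

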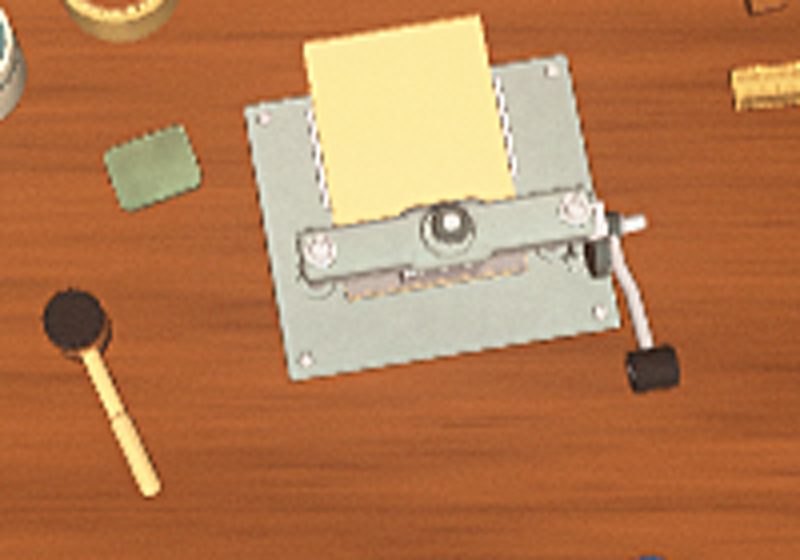

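View pics/scenez.png

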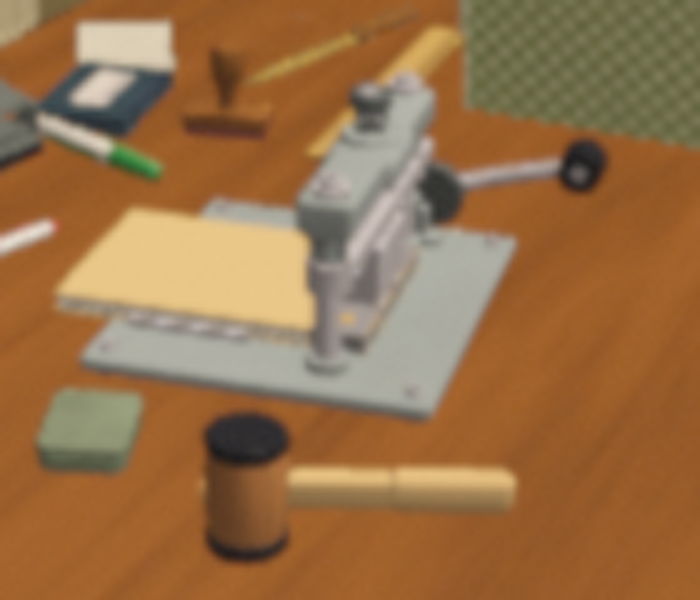

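```bash
cat > h.py <<'E'
import numpy as np,cv2
from scipy.optimize import least_squares
from scipy.spatial.transform import Rotation as R
def load(n): return dict(np.load(f"pics/{n}.npz"))
def proj(s,P):
    P=np.atleast_2d(P);M=s["camera_from_world"];c=P@M[:3,:3].T+M[:3,3]
    f=200/np.tan(np.radians(float(s["fov_y"]))/2)
    return np.c_[s["cx"]+f*c[:,0]/-c[:,2], s["cy"]-f*c[:,1]/-c[:,2]]
def back(s,px,z):
    M=s["camera_from_world"];f=200/np.tan(np.radians(float(s["fov_y"]))/2)
    d=M[:3,:3].T@np.array([(px[0]-s["cx"])/f,-(px[1]-s["cy"])/f,-1]);o=-M[:3,:3].T@M[:3,3]
    return o+d*(z-o[2])/d[2]
def tz(u,v):return np.array([260+(u+.5)/4-.5,140+(v+.5)/4-.5])
def sz(u,v):return np.array([260+(u+.5)/5-.5,150+(v+.5)/5-.5])
E
python3 - <<'E'
from h import *
T=load("top0");S=load("scene0")
# press fit
L=[(.138,.12),(.138,-.12),(-.067,-.12),(-.067,.12)]
tc=[tz(*p) for p in[(247,107),(568,57),(619,326),(292,381)]]
sc=[sz(*p) for p in[(82,360),(212,198),(517,238),(432,416)]]
pts=[(x,y,.012) for x,y in L]+[(0,0,.148),(-.11*np.cos(.2618),None,.0655)]
def P(p):
    x,y,a,w,gy=p;c,s=np.cos(a),np.sin(a)
    l=np.array([(q[0],np.sign(q[1])*w if q[1] else 0,q[2]) for q in pts[:4]]+[(0,0,.148),(-.11*np.cos(.2618),gy,.0655)])
    return np.c_[x+c*l[:,0]-s*l[:,1],y+s*l[:,0]+c*l[:,1],l[:,2]]
tp=np.array(tc+[tz(452,222),tz(653,369)]);sp=np.array(sc+[sz(371,97),sz(583,166)])
r=lambda p:np.r_[(proj(T,P(p))-tp).ravel(),(proj(S,P(p))-sp).ravel()]
o=least_squares(r,[.5,0,0,.12,-.15],loss='soft_l1');print(o.x);print(r(o.x).round(1).reshape(-1,2))
print(P(o.x)[4:])
# mallet
hp=back(T,tz(73,320),.064);he=back(T,tz(150,492),.037)
print("top head",hp,"end",he)
print(back(S,sz(246,437),.064),back(S,sz(246,545),0), back(S,sz(515,490),.032))
E
```

```text
[ 0.58387004 -0.01984025  0.15439888  0.11889393 -0.12363841]
[[-0.9 -0.4]
 [-1.1 -0.9]
 [ 0.2  0.1]
 [-0.6 -0.1]
 [ 1.1 -0. ]
 [ 0.   0.2]
 [-0.4 -0.5]
 [ 0.4  0.6]
 [ 0.1  0.3]
 [ 0.2 -1.2]
 [ 0.8 -1.6]
 [ 0.4  0.1]]
[[ 0.58387004 -0.01984025  0.148     ]
 [ 0.49789605 -0.15834793  0.0655    ]]
top head [0.53604983 0.23556877 0.064     ] end [0.4202365  0.18430916 0.037     ]
[0.53564788 0.24100263 0.064     ] [0.53800399 0.2362844  0.        ] [0.41995135 0.17884481 0.032     ]
```

```bash
cat >> h.py <<'E'
def rp(r): return R.from_euler('xyz',r)
def plan(pos,rot,tgts):
    """tgts: list of (pos,R,nrows,closure). returns flat list"""
    out=[];p=np.array(pos,float);q=rot
    for tp,tr,n,c in tgts:
        p0,q0=p.copy(),q;dv=(q0.inv()*tr).as_rotvec()
        for k in range(1,n+1):
            f=k/n
            pg=p0+(np.array(tp)-p0)*f; qg=q0*R.from_rotvec(dv*f)
            s=np.round(q.inv().apply(pg-p)*100,2);w=np.round(np.degrees((q.inv()*qg).as_rotvec()),1)
            out.append([float(v)+0. for v in s]+[float(v)+0. for v in w]+[c]);p=p+q.apply(s/100);q=q*R.from_rotvec(np.radians(w))
    for i in range(0,len(out),8): print(str(sum(out[i:i+8],[])).replace(' ',''))
    return p,q
def down(yaw): return R.from_euler('xyz',[np.pi,0,np.radians(yaw)])
E
python3 - <<'E'
from h import *
from bench import robot
T=load("top0");S=load("scene0")
for p in[(92,350),(112,400),(126,430),(150,488)]: print(back(T,tz(*p),.041))
for p in[(452,222),(453,220)]: print("pin",back(T,tz(*p),.148))
print("pinS",back(S,sz(371,95),.148))
o=robot.get_obs()
plan(o["tool_pos"],rp(o["ee_rot"]),[((.47,.24,.15),down(190),11,0),((.492,.2175,.10),down(204),4,0)])
E
```

```text
[0.51848593 0.2247372  0.041     ]
[0.48345383 0.21054934 0.041     ]
[0.46260679 0.20073073 0.041     ]
[0.42270869 0.18403408 0.041     ]
pin [ 0.58385267 -0.01700707  0.148     ]
pin [ 0.58515875 -0.01768563  0.148     ]
pinS [ 0.58181834 -0.00970184  0.148     ]
[-3.57,-1.79,0.22,0.0,0.0,-2.3,0,-3.5,-1.94,0.22,0.0,0.0,-2.2,0,-3.42,-2.06,0.22,0.0,0.0,-2.3,0,-3.34,-2.21,0.22,0.0,0.0,-2.2,0,-3.25,-2.32,0.23,0.0,0.0,-2.3,0,-3.15,-2.46,0.22,-0.1,0.0,-2.2,0,-3.05,-2.58,0.21,0.0,0.0,-2.3,0,-2.95,-2.7,0.22,0.0,0.0,-2.3,0]
[-2.84,-2.81,0.22,0.0,0.0,-2.2,0,-2.73,-2.92,0.21,0.0,0.0,-2.3,0,-2.61,-3.03,0.22,0.0,0.0,-2.2,0,-0.45,-0.65,1.25,0.0,0.0,-3.5,0,-0.4,-0.67,1.25,0.0,0.0,-3.5,0,-0.36,-0.7,1.25,0.0,0.0,-3.5,0,-0.32,-0.72,1.25,0.0,0.0,-3.5,0]
```

arm_command(plan=[-3.57, -1.79, 0.22, 0.0, 0.0, -2.3, 0, -3.5, -1.94, 0.22, 0.0, 0.0, -2.2, 0, -3.42, -2.06, 0.22, 0.0, 0.0, -2.3, 0, -3.34, -2.21, 0.22, 0.0, 0.0, -2.2, 0, -3.25, -2.32, 0.23, 0.0, 0.0, -2.3, 0, -3.15, -2.46, 0.22, -0.1, 0.0, -2.2, 0, -3.05, -2.58, 0.21, 0.0, 0.0, -2.3, 0, -2.95, -2.7, 0.22, 0.0, 0.0, -2.3, 0])

```text
time: 1.1
tool_pos: [0.3809, 0.3188, 0.1568]
ee_rot: [3.14, -0.001, -3.083]
wrist_force: [1.2, 0.5, -0.0]
width: 0.0941
```

arm_command(plan=[-2.84, -2.81, 0.22, 0.0, 0.0, -2.2, 0, -2.73, -2.92, 0.21, 0.0, 0.0, -2.3, 0, -2.61, -3.03, 0.22, 0.0, 0.0, -2.2, 0, -0.45, -0.65, 1.25, 0.0, 0.0, -3.5, 0, -0.4, -0.67, 1.25, 0.0, 0.0, -3.5, 0, -0.36, -0.7, 1.25, 0.0, 0.0, -3.5, 0, -0.32, -0.72, 1.25, 0.0, 0.0, -3.5, 0])

```text
time: 1.98
tool_pos: [0.492, 0.2178, 0.0997]
ee_rot: [3.14, -0.0, -2.721]
wrist_force: [0.5, 0.5, 0.4]
width: 0.0938
```

Run:
```python
from h import *
from bench import robot,cams
s=cams.snapshot("scene");cv2.imwrite("pics/s1.png",cv2.resize(s["pixels"][120:300,220:460,::-1],None,fx=3,fy=3))
o=robot.get_obs();print(o["tool_pos"],np.degrees(o["ee_rot"]),o["joint_positions"],o["time"])
plan(o["tool_pos"],rp(o["ee_rot"]),[((.492,.218,.022),down(203.3),5,0),((.492,.218,.021),down(203.3),3,0)])
```

```text
[0.49149445 0.21669207 0.09757513] [ 179.92632756   -0.20963169 -155.89155797] [ 3.09058365e-01  8.99285288e-02  1.52202320e+00  8.70537557e-04
  1.53342024e+00 -1.68254147e+00] 2.025
[-0.03,0.02,1.51,0.0,0.0,0.2,0,-0.02,0.02,1.51,0.0,-0.1,0.1,0,-0.02,0.01,1.51,0.0,0.0,0.2,0,-0.03,0.02,1.52,0.1,-0.1,0.1,0,-0.02,0.02,1.51,0.0,0.0,0.2,0,0.0,0.0,0.03,0.0,0.0,0.0,0,0.0,0.0,0.03,0.0,0.0,0.0,0,0.0,0.0,0.04,0.0,0.0,0.0,0]
```

View pics/s1.png

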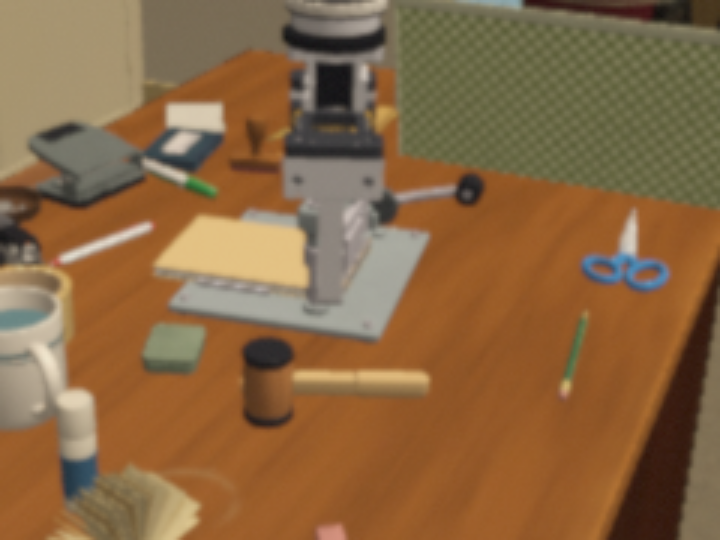

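arm_command(plan=[0, 0.05, 1.9, 0, 0, 0.7, 0, 0, 0, 1.9, 0, 0, 0, 0, 0, 0, 1.9, 0, 0, 0, 0, 0, 0, 1.6, 0, 0, 0, 0, 0, 0, 0.4, 0, 0, 0, 0, 0, 0, 0, 0, 0, 0, 0])

```text
time: 2.78
tool_pos: [0.4921, 0.2188, 0.0238]
ee_rot: [3.14, 0.001, -2.736]
wrist_force: [0.3, 0.2, -0.8]
width: 0.0941
```

Run:
```python
from h import *
from bench import robot,cams
o=robot.get_obs();print(o["tool_pos"],np.degrees(o["ee_rot"]),o["time"])
s=cams.snapshot("scene");cv2.imwrite("pics/s2.png",cv2.resize(s["pixels"][180:300,260:400,::-1],None,fx=5,fy=5))
```

```text
[0.49206805 0.21881663 0.02378827] [ 1.79904550e+02  4.12174313e-02 -1.56735478e+02] 2.775
```

View pics/s2.png

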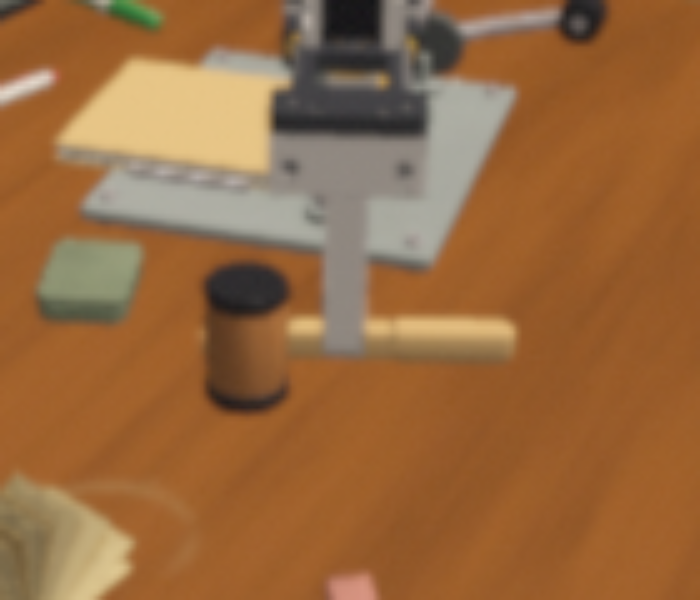

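arm_command(plan=[0, 0, 0.2, 0, 0, 0, 0.5, 0, 0, 0, 0, 0, 0, 1, 0, 0, 0, 0, 0, 0, 1, 0, 0, 0, 0, 0, 0, 1, 0, 0, 0, 0, 0, 0, 1, 0, 0, 0, 0, 0, 0, 1])

```text
time: 3.58
tool_pos: [0.4921, 0.2188, 0.0218]
ee_rot: [3.14, 0.001, -2.735]
wrist_force: [-0.1, -0.0, 0.3]
width: 0.0371
```

arm_command(plan=[0, 0, 0, 0, 0, 0, 1, 0, 0, 0, 0, 0, 0, 1, 0, 0, 0, 0, 0, 0, 1, 0, 0, 0, 0, 0, 0, 1])

```text
time: 4.08
tool_pos: [0.4921, 0.2188, 0.0217]
ee_rot: [3.14, 0.001, -2.735]
wrist_force: [-0.1, 0.3, 0.0]
width: 0.0007
```

Run:
```python
from h import *
from bench import robot,cams
o=robot.get_obs();print(o["tool_pos"],np.degrees(o["ee_rot"]),o["time"],o["width"])
for n in("scene","top"):
  s=cams.snapshot(n);np.savez(f"pics/{n}3.npz",**s)
  print(proj(s,o["tool_pos"]+[0,0,.011]),proj(s,o["tool_pos"]-[0,0,.008]))
  a=s["pixels"][:,:,::-1]
  a=a[180:300,260:400] if n=="scene" else a[140:280,260:460]
  cv2.imwrite(f"pics/{n}3.png",cv2.resize(a,None,fx=4,fy=4,interpolation=cv2.INTER_CUBIC))
```

```text
[0.4920694  0.21877266 0.02173911] [ 1.79907992e+02  5.02582889e-02 -1.56727404e+02] 4.075 0.0007233402630470426
[[328.94914859 248.14003955]] [[328.79406358 254.83937559]]
[[284.97473355 236.90936381]] [[285.62942752 237.71001641]]
```

View pics/scene3.png

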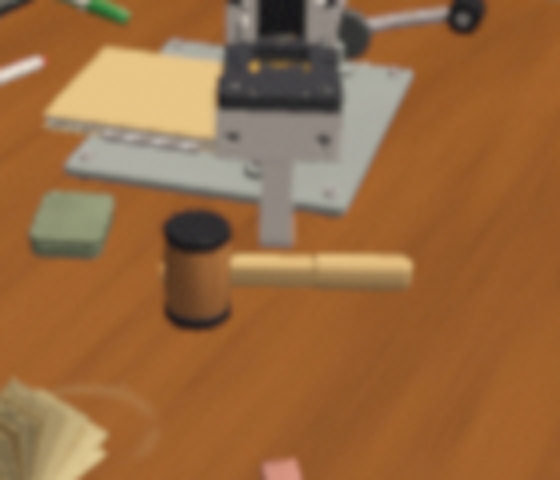

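View pics/top3.png

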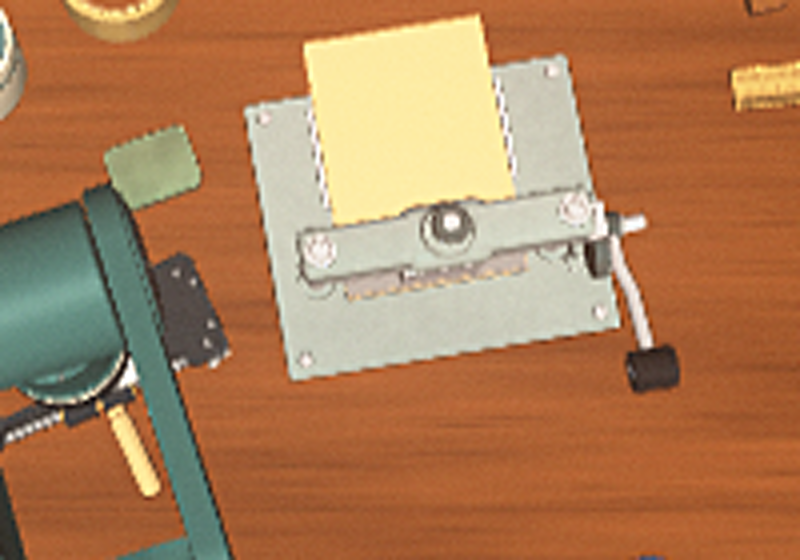

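Run:
```python
from h import *
S=load("scene0");T=load("top0")
p=np.array([.492,.2188,.0238]);q=down(203.3)
for d in(.047,.0595):
  for w in (-.008,.008):print("s2",[(proj(S,p+q.apply([w,d,.008]))-[260,180])*5])
p=np.array([.4915,.2167,.0976])
for d in(-.0595,-.047,.047,.0595):print("s1",[(proj(S,p+q.apply([0,d,.008]))-[220,120])*3])
p=np.array([.4921,.2188,.0217])
for w in(-.008,.008):
 for d in(-.0125,0.0125):print("s3",[(proj(S,p+q.apply([w,d,.008]))-[260,180])*4])
p=np.array([.1406,.5311,.1739]);q=down(165.17)
for d in(-.0595,-.047,.047,.0595):print("s0",[(proj(S,p+q.apply([0,d,.008])))])
```

```text
s2 [array([[325.62776313, 423.26080518]])]
s2 [array([[359.75861658, 424.2385701 ]])]
s2 [array([[325.01710957, 438.15375798]])]
s2 [array([[359.54357528, 439.15014746]])]
s1 [array([[330.87473924, 287.7960713 ]])]
s1 [array([[330.70003651, 294.57172818]])]
s1 [array([[329.25405184, 350.65268504]])]
s1 [array([[329.0421833 , 358.86977771]])]
s3 [array([[262.47811958, 288.32713502]])]
s3 [array([[261.58658885, 310.0238327 ]])]
s3 [array([[288.34786691, 289.04518595]])]
s3 [array([[288.03048992, 310.76798891]])]
s0 [array([[488.08092333, 307.83320278]])]
s0 [array([[484.90864011, 312.05377974]])]
s0 [array([[457.80899276, 348.10861448]])]
s0 [array([[453.70730983, 353.56571503]])]
```

Run:
```python
import cv2
a=cv2.imread("pics/scene0.png")
cv2.imwrite("pics/sg.png",cv2.resize(a[180:340,420:560],None,fx=4,fy=4,interpolation=cv2.INTER_CUBIC))
```

```text
(no output)
```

View pics/sg.png

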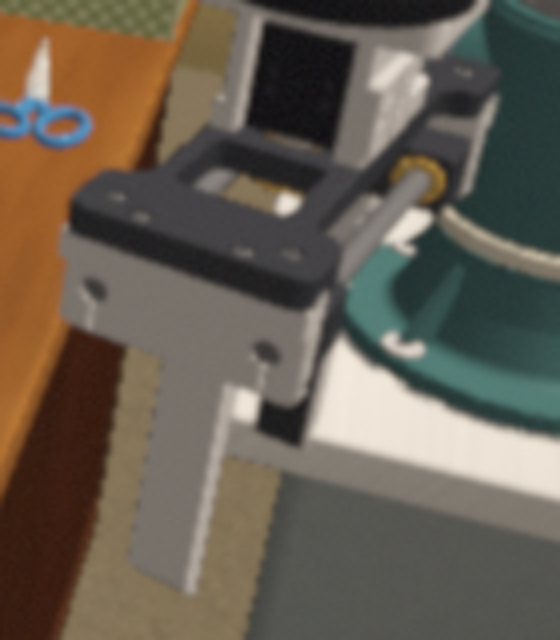

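Run:
```python
from h import *
from scipy.optimize import brentq
S=load("scene0");T=load("top0")
def dz(p,q,loc,v): return brentq(lambda d:proj(S,p+q.apply(loc)+[0,0,d])[0,1]-v,-.05,.1)
q=down(203.3)
print(dz([.492,.2188,.0238],q,[0,.0595,.008],180+353/5), dz([.4915,.2167,.0976],q,[0,.0595,.008],120+301/3),dz([.4921,.2188,.0217],q,[0,.0125,.008],180+243/4),dz([.1406,.5311,.1739],down(165.2),[0,.0595,.008],180+575/4))
p=np.array([.4921,.2188,.0217])
for z in(.13,.17):
  for w in(-.0375,0,.0375):
    P=p+q.apply([w,-.0885,0]);P[2]=z;print(z,(proj(T,P)-[260,140])*4)
```

```text
0.046131140725231855 0.048707049311596314 0.046865100569723636 0.04803279064043145
0.13 [[188.18626054 262.57445874]]
0.13 [[211.14983925 314.63362314]]
0.13 [[234.38266007 367.30316797]]
0.17 [[185.07383995 250.59753107]]
0.17 [[208.82864671 304.42074258]]
0.17 [[232.87185653 358.89741251]]
```

arm_command(plan=[0, 0, 0, 0, 0, 0, 0.3, 0, 0, 0, 0, 0, 0, 0.3, 0, 0, 0, 0, 0, 0, 0.3, 0, 0, 0, 0, 0, 0, 0.3, 0, 0, 0, 0, 0, 0, 0.3, 0, 0, 1, 0, 0, 0, 0.3, 0, 0, 1, 0, 0, 0, 0.3])

```text
time: 5.05
tool_pos: [0.4918, 0.2187, 0.0008]
ee_rot: [3.14, 0.0, -2.735]
wrist_force: [-0.1, -0.2, -1.1]
width: 0.0646
```

Run:
```python
from h import *
from bench import robot,cams
s=cams.snapshot("scene");cv2.imwrite("pics/s4.png",cv2.resize(s["pixels"][180:300,260:400,::-1],None,fx=4,fy=4,interpolation=cv2.INTER_CUBIC))
o=robot.get_obs();print(o["tool_pos"],o["width"],o["wrist_force"],o["time"])
q=rp(o["ee_rot"]);d=o["width"]/2+.0125
print((proj(s,o["tool_pos"]+q.apply([0,d,.008])+[0,0,.047])-[260,180])*4)
```

```text
[ 0.4904773   0.21829867 -0.00096747] 0.06562813559125825 [ 0.28353823 -1.11463753 -1.16975887] 5.1
[[277.69145804 305.11880845]]
```

View pics/s4.png

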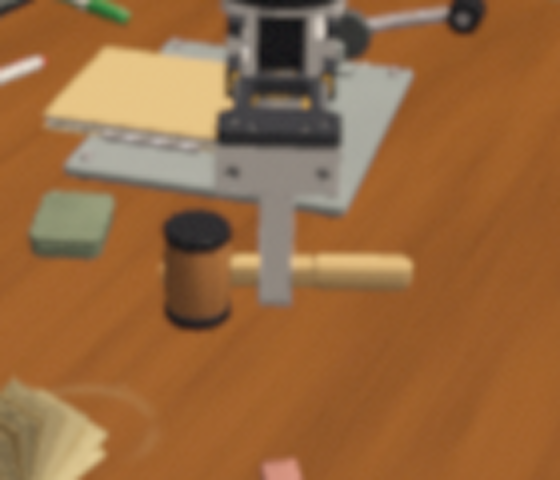

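arm_command(plan=[0, 0, 1.0, 0, 0, 0, 0.3, 0, 0, 1.0, 0, 0, 0, 0.3, 0, 0, 0.6, 0, 0, 0, 0.3, 0, 0, 0, 0, 0, 0, 0.3])

```text
time: 5.6
tool_pos: [0.4915, 0.2187, -0.025]
ee_rot: [3.14, -0.001, -2.735]
wrist_force: [0.8, 0.2, 0.3]
width: 0.0657
```

arm_command(plan=[0, 0, 0, 0, 0, 0, 1, 0, 0, 0, 0, 0, 0, 1, 0, 0, 0, 0, 0, 0, 1, 0, 0, 0, 0, 0, 0, 1, 0, 0, 0, 0, 0, 0, 1, 0, 0, 0, 0, 0, 0, 1, 0, 0, 0, 0, 0, 0, 1])

```text
time: 6.48
tool_pos: [0.4921, 0.2187, -0.0243]
ee_rot: [3.14, 0.001, -2.735]
wrist_force: [-0.3, -1.6, 0.3]
width: 0.0129
```

Run:
```python
from h import *
from bench import robot,cams
s=cams.snapshot("scene");cv2.imwrite("pics/s5.png",cv2.resize(s["pixels"][180:300,260:400,::-1],None,fx=4,fy=4,interpolation=cv2.INTER_CUBIC))
o=robot.get_obs();print(o["tool_pos"],o["width"],o["wrist_force"],o["time"])
```

```text
[ 0.49205082  0.2186969  -0.02422852] 0.012632412023124684 [ 0.98269742 -0.23127097  0.88733819] 6.525
```

View pics/s5.png

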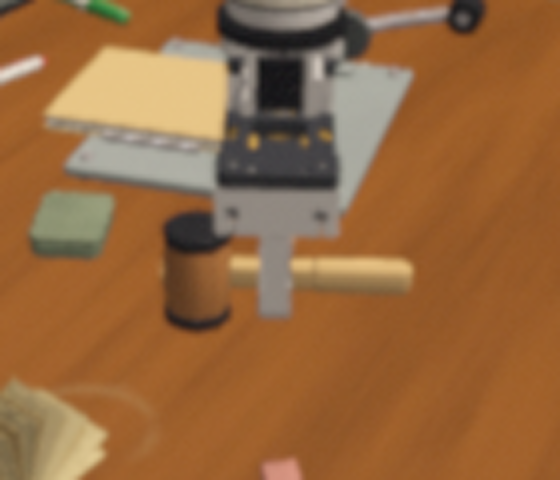

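Run:
```python
from h import *
from bench import robot
o=robot.get_obs();q=rp(o["ee_rot"])
plan(o["tool_pos"],q,[((.492,.2187,-.01),down(203.3),2,1),((.495,.212,.16),down(203.3),6,1),((.539,-.035,.165),down(203.3),8,1)])
```

```text
[0.0,0.0,-0.71,0.0,0.0,0.0,1,0.0,0.0,-0.71,0.1,0.0,0.0,1,0.0,-0.12,-2.83,0.0,0.0,0.0,1,-0.01,-0.13,-2.84,0.0,0.0,0.0,1,0.0,-0.12,-2.83,0.0,0.0,0.0,1,0.0,-0.12,-2.84,0.0,0.0,0.0,1,-0.01,-0.12,-2.83,0.0,0.0,0.0,1,0.0,-0.13,-2.83,0.0,0.0,0.0,1]
[0.71,-3.05,-0.06,0.0,0.0,0.0,1,0.72,-3.06,-0.06,0.0,0.0,0.0,1,0.71,-3.05,-0.07,0.0,0.0,0.0,1,0.72,-3.05,-0.06,0.0,0.0,0.0,1,0.71,-3.06,-0.06,0.0,0.0,0.0,1,0.72,-3.05,-0.06,0.0,0.0,0.0,1,0.71,-3.05,-0.07,0.0,0.0,0.0,1,0.72,-3.06,-0.06,0.0,0.0,0.0,1]
```

arm_command(plan=[0.0, 0.0, -0.7, 0.0, 0.0, 0.0, 1, 0.0, 0.0, -1.2, 0.0, 0.0, 0.0, 1, 0.0, -0.12, -2.6, 0.0, 0.0, 0.0, 1, 0, -0.13, -2.8, 0.0, 0.0, 0.0, 1, 0.0, -0.12, -2.8, 0.0, 0.0, 0.0, 1, 0.0, -0.12, -2.8, 0.0, 0.0, 0.0, 1, 0, -0.12, -2.8, 0.0, 0.0, 0.0, 1, 0.0, -0.13, -2.8, 0.0, 0.0, 0.0, 1])

```text
time: 7.52
tool_pos: [0.4947, 0.2117, 0.1622]
ee_rot: [3.14, 0.001, -2.735]
wrist_force: [0.3, 0.5, -2.7]
width: 0.0129
```

arm_command(plan=[0.7, -2.0, 0, 0.0, 0.0, 0.0, 1, 0.7, -3.1, 0, 0.0, 0.0, 0.0, 1, 0.7, -3.1, 0, 0.0, 0.0, 0.0, 1, 0.7, -3.1, 0, 0.0, 0.0, 0.0, 1, 0.7, -3.1, 0, 0.0, 0.0, 0.0, 1, 0.7, -3.1, 0, 0.0, 0.0, 0.0, 1, 0.7, -3.1, 0, 0.0, 0.0, 0.0, 1, 0.7, -2.0, 0, 0.0, 0.0, 0.0, 1])

```text
time: 8.52
tool_pos: [0.5328, -0.0194, 0.1608]
ee_rot: [3.14, 0.001, -2.736]
wrist_force: [0.0, 0.8, -3.2]
width: 0.0128
```

```bash
cat > look.py <<'E'
import sys
from h import *
from bench import robot,cams
k=sys.argv[1]
o=robot.get_obs();print(o["time"],o["tool_pos"],np.degrees(o["ee_rot"]),o["width"],o["wrist_force"],o["wrist_torque"])
for n,c in (("scene",(110,250,250,430)),("top",(120,280,250,470))):
  s=cams.snapshot(n);np.savez(f"pics/{n}{k}.npz",**s);a=s["pixels"][c[0]:c[1],c[2]:c[3],::-1];f=4 if n=="scene" else 3.5
  cv2.imwrite(f"pics/{n}{k}.png",cv2.resize(a,None,fx=f,fy=f,interpolation=cv2.INTER_CUBIC))
E
python3 look.py 6
```

```text
8.525 [ 0.53281273 -0.01938197  0.16080909] [ 1.79923526e+02  5.51616503e-02 -1.56785535e+02] 0.012807749033611631 [ 0.04113574  0.81324431 -3.22968494] [0.05581094 0.06231174 0.00890917]
```

View pics/scene6.png

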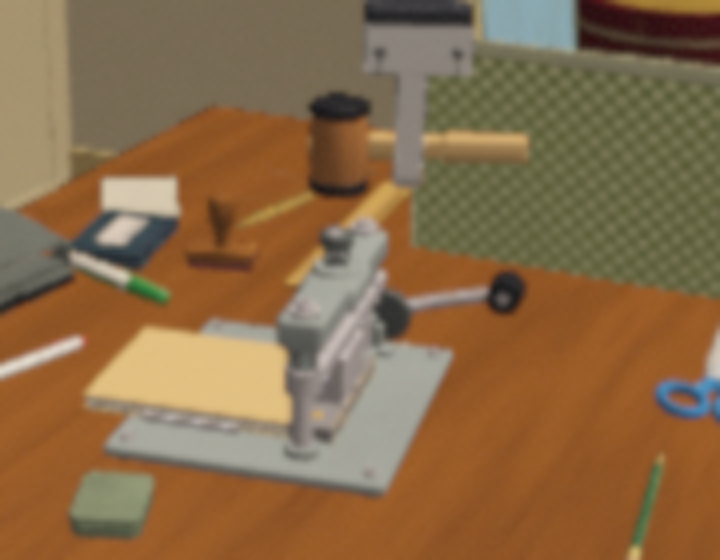

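View pics/top6.png

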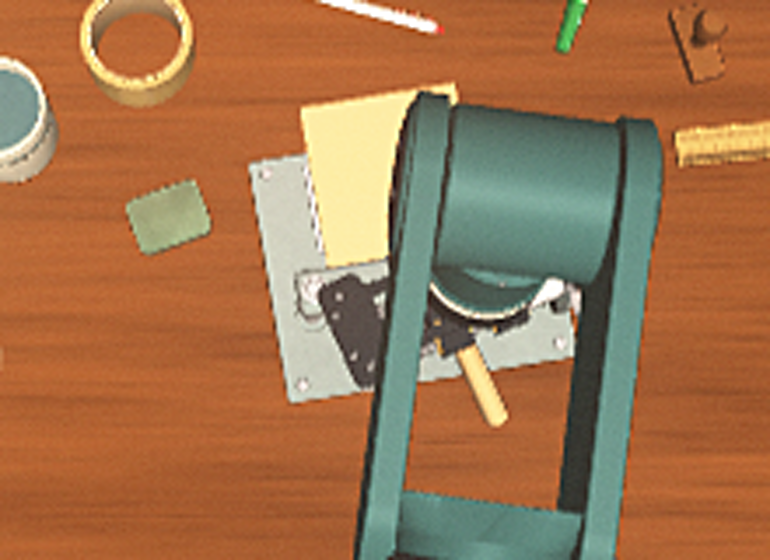

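Run:
```python
from h import *
from bench import robot
S=load("scene6");o=robot.get_obs();q=rp(o["ee_rot"])
h=o["tool_pos"]-.0476*q.apply([1,0,0]);print(h)
for z in(.0243+.1608,.0243+.1608+.064):print((proj(S,[h[0],h[1],z])-[250,110])*4)
for y in (-.02,-.017,-.01):print(y,(proj(S,[.5835,y,.148])-[250,110])*4)
plan(o["tool_pos"],q,[((.539,-.035,.142),down(203.3),3,1)])
```

```text
[ 0.57656042 -0.00127477  0.16071486]
[[338.61359012 189.14710647]]
[[341.02234363  99.52779996]]
-0.02 [[338.79086935 229.58672829]]
-0.017 [[337.12096667 230.8743749 ]]
-0.01 [[333.197858   233.89944794]]
[0.01,-0.54,0.62,0.0,0.0,-0.1,1,0.0,-0.55,0.62,0.0,0.0,0.0,1,0.01,-0.54,0.63,0.0,0.0,-0.1,1]
```

arm_command(plan=[0, -0.54, 0.9, 0, 0, 0, 1, 0, -0.54, 0.9, 0, 0, 0, 1, 0, -0.5, 0.9, 0, 0, 0, 1, 0, 0, 0, 0, 0, 0, 1])

```text
time: 9.12
tool_pos: [0.5382, -0.0323, 0.1316]
ee_rot: [3.138, -0.002, -2.735]
wrist_force: [-0.4, 0.1, -2.8]
width: 0.013
```

```bash
python3 look.py 7
```

```text
9.125 [ 0.53821137 -0.0322883   0.13160882] [ 1.79810443e+02 -1.02113083e-01 -1.56721361e+02] 0.012993492635539165 [-0.39572438  0.07931975 -2.78798046] [0.01613396 0.10526689 0.00401035]
```

View pics/scene7.png

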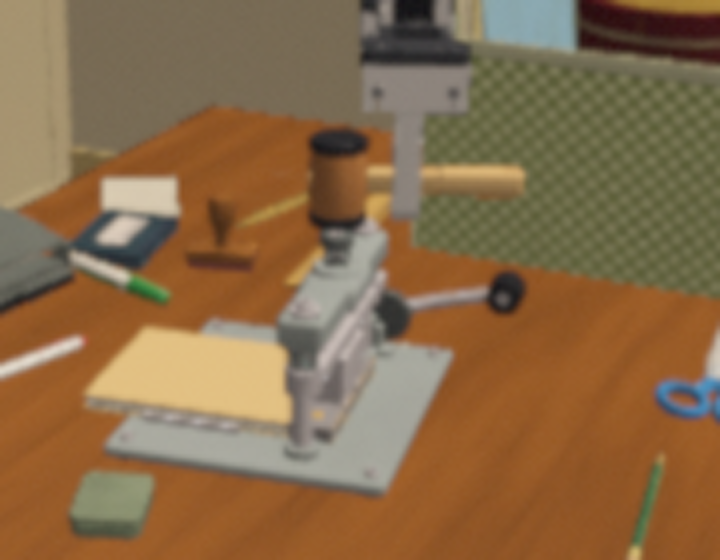

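arm_command(plan=[0, -0.2, 0.5, 0, 0, 0, 1, 0, 0, 0.5, 0, 0, 0, 1, 0, 0, 0, 0, 0, 0, 1])

```text
time: 9.6
tool_pos: [0.5399, -0.0344, 0.1231]
ee_rot: [3.14, 0.001, -2.736]
wrist_force: [-1.0, -0.5, -1.4]
width: 0.013
```

arm_command(plan=[0, 0, 0.5, 0, 0, 0, 1, 0, 0, 0, 0, 0, 0, 1])

```text
time: 9.85
tool_pos: [0.5401, -0.0344, 0.1185]
ee_rot: [3.14, 0.001, -2.735]
wrist_force: [-1.1, -0.4, 0.3]
width: 0.0126
```

arm_command(plan=[0, 0, 0.5, 0, 0, 0, 1, 0, 0, 0.3, 0, 0, 0, 1, 0, 0, 0, 0, 0, 0, 1])

```text
time: 10.22
tool_pos: [0.5401, -0.0346, 0.1112]
ee_rot: [3.141, 0.002, -2.736]
wrist_force: [-2.7, -1.2, 3.5]
width: 0.0127
```

```bash
python3 look.py 8
```

```text
10.225 [ 0.5401075  -0.03462143  0.11122673] [ 1.79974342e+02  9.48087307e-02 -1.56738628e+02] 0.012690541969336269 [-2.70252929 -1.16052893  3.46258676] [-0.12555599  0.26141691 -0.03222892]
```

View pics/scene8.png

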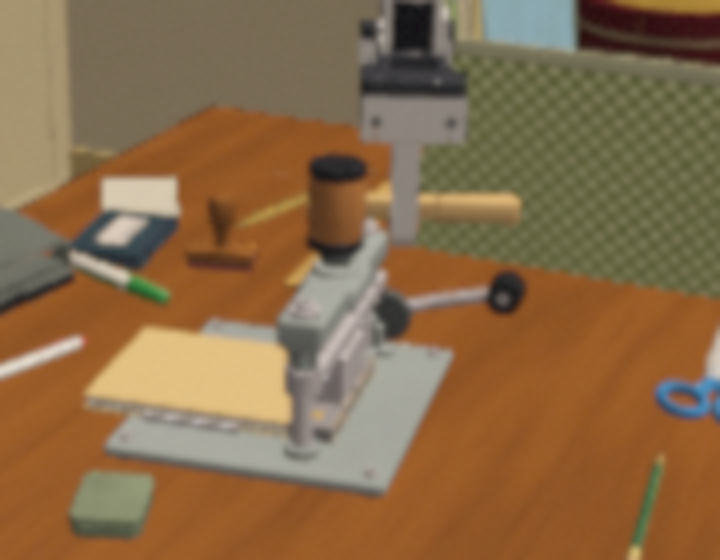

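arm_command(plan=[0, 0, 0.3, 0, 0, 0, 1, 0, 0, 0, 0, 0, 0, 1])

```text
time: 10.58
tool_pos: [0.5394, -0.0351, 0.1092]
ee_rot: [3.142, 0.0, -2.736]
wrist_force: [-6.1, -2.1, 9.7]
width: 0.0128
```

arm_command(plan=[0, 0, 0.3, 0, 0, 0, 1, 0, 0, 0, 0, 0, 0, 1])

```text
time: 10.82
tool_pos: [0.5388, -0.0354, 0.1065]
ee_rot: [-3.141, -0.001, -2.736]
wrist_force: [-8.2, -2.7, 12.0]
width: 0.0127
```

```bash
python3 look.py 9
```

```text
10.825 [ 0.53875294 -0.03542811  0.10651997] [-1.79993931e+02 -6.35184633e-02 -1.56758100e+02] 0.012663913087565754 [-8.18760271 -2.72633514 11.96821781] [-0.30356575  1.30120196 -0.07623117]
```

View pics/scene9.png

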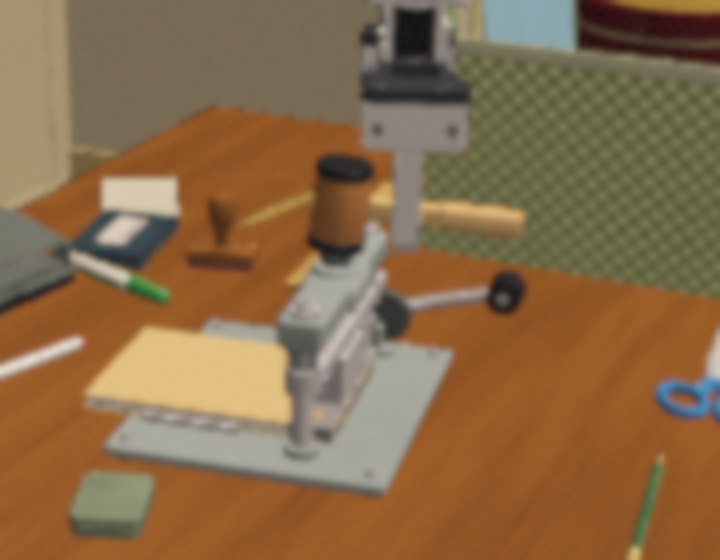

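arm_command(plan=[0, 0, 0, 0, 4, 0, 1, 0, 0, 0.1, 0, 2, 0, 1])

```text
time: 11.18
tool_pos: [0.5369, -0.0365, 0.1068]
ee_rot: [-3.141, -0.112, -2.737]
wrist_force: [-14.4, -5.3, 17.7]
width: 0.0127
```

arm_command(plan=[0, 0, -1, 0, 0, 0, 1, 0, 0, -2, 0, 0, 0, 1, 0, 0, -2, 0, 0, 0, 1, 0, 0, 0, 0, 0, 0, 1])

```text
time: 11.68
tool_pos: [0.5456, -0.032, 0.1532]
ee_rot: [3.14, -0.102, -2.735]
wrist_force: [-0.8, 0.8, -2.9]
width: 0.0127
```

```bash
python3 look.py 10
```

```text
11.675 [ 0.54556481 -0.03203112  0.1532383 ] [ 179.93447825   -5.8242278  -156.69648094] 0.012700389257297127 [-0.8020826   0.78609733 -2.89189882] [0.04595492 0.03500692 0.00857149]
```

View pics/scene10.png

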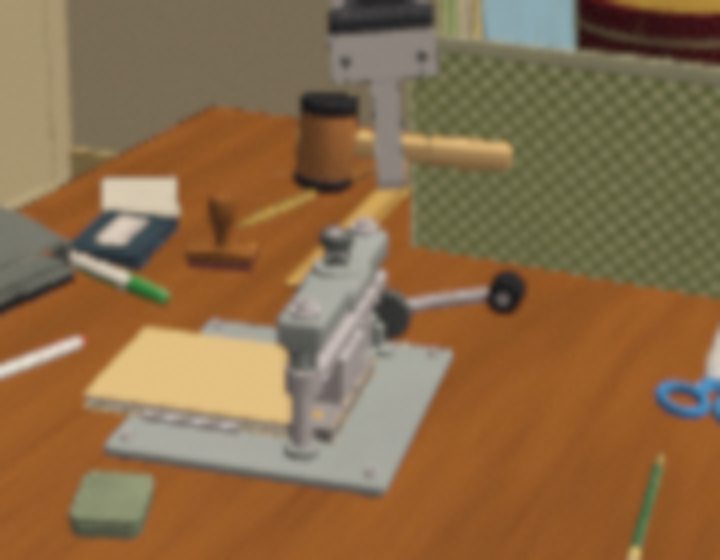

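Run:
```python
from h import *
from bench import robot
S=load("scene10");o=robot.get_obs();q=rp(o["ee_rot"]);p=o["tool_pos"]
print("world",(proj(S,p+q.apply([0,.0189,.008])+[0,0,.047])-[250,110])*4,"tool",(proj(S,p+q.apply([0,.0189,.008-.047]))-[250,110])*4)
p=np.array([.53875,-.0354,.1065]);q=down(203.3)
print("ref s9",(proj(S,p+q.apply([0,.0189,.008-.047]))-[250,110])*4, "obs 405,248")
```

```text
world [[400.70197844 184.76086596]] tool [[393.52318162 184.90417568]]
ref s9 [[405.74500419 245.35050391]] obs 405,248
```

```bash
cat >> h.py <<'E'
def TG(G,q): return np.array(G)+.058*q.apply([0,0,1])
def GP(o): q=rp(o["ee_rot"]);return o["tool_pos"]-.058*q.apply([0,0,1])
E
python3 - <<'E'
from h import *
from bench import robot
o=robot.get_obs();q=rp(o["ee_rot"]);print(GP(o))
q2=down(203.3)*R.from_rotvec([0,np.radians(9.5),0])
plan(o["tool_pos"],q,[(TG([.492,.21,.20],q2),q2,8,1),(TG([.492,.2187,.06],q2),q2,6,1)])
E
```

```text
[ 0.54977192 -0.0297702   0.20899837]
[-0.49,3.04,0.06,0.0,0.4,0.0,1,-0.49,3.03,0.07,0.0,0.5,0.0,1,-0.48,3.04,0.05,0.1,0.4,0.0,1,-0.49,3.03,0.05,0.0,0.4,0.0,1,-0.49,3.04,0.05,0.0,0.5,0.0,1,-0.49,3.04,0.04,0.0,0.4,0.0,1,-0.49,3.03,0.04,0.1,0.4,0.0,1,-0.49,3.04,0.02,0.0,0.5,0.0,1]
[-0.44,0.13,2.29,0.0,0.0,0.0,1,-0.45,0.14,2.29,0.0,0.0,0.0,1,-0.44,0.13,2.3,0.0,0.0,0.0,1,-0.45,0.13,2.29,0.0,0.0,0.0,1,-0.44,0.14,2.29,0.0,0.0,0.0,1,-0.44,0.13,2.29,0.0,0.0,0.0,1]
```

arm_command(plan=[-0.4, 2.0, 0, 0, 0.4, 0, 1, -0.5, 3.1, 0.07, 0, 0.5, 0, 1, -0.5, 3.1, 0.05, 0, 0.4, 0, 1, -0.5, 3.1, 0.05, 0, 0.4, 0, 1, -0.5, 3.1, 0.05, 0, 0.5, 0, 1, -0.5, 3.1, 0.05, 0, 0.4, 0, 1, -0.5, 3.1, 0.05, 0, 0.4, 0, 1, -0.5, 3.1, 0.02, 0, 0.5, 0, 1])

```text
time: 12.78
tool_pos: [0.4844, 0.2025, 0.1437]
ee_rot: [3.139, -0.167, -2.734]
wrist_force: [-0.2, 0.9, -3.4]
width: 0.0129
```

arm_command(plan=[-0.3, 0.7, 1.5, 0, 0, 0, 1, -0.45, 0.2, 2.3, 0, 0, 0, 1, -0.45, 0.2, 2.3, 0, 0, 0, 1, -0.45, 0.2, 2.3, 0, 0, 0, 1, -0.45, 0.2, 2.3, 0, 0, 0, 1, -0.45, 0.2, 2.0, 0, 0, 0, 1, 0, 0, 0.8, 0, 0, 0, 1, 0, 0, 0, 0, 0, 0, 1])

```text
time: 13.78
tool_pos: [0.4809, 0.217, 0.0066]
ee_rot: [3.14, -0.167, -2.735]
wrist_force: [-0.2, 0.5, -1.6]
width: 0.0127
```

```bash
sed -i 's/(110,250,250,430)/(150,290,250,430)/' look.py; python3 look.py 11;python3 - <<'E'
from h import *
from bench import robot
print(GP(robot.get_obs()))
E
```

```text
13.775 [0.48090919 0.21699909 0.00656922] [ 179.90367406   -9.59332373 -156.72028695] 0.01265040404827775 [-0.24280381  0.54355846 -1.55465286] [ 0.07444118 -0.04344322  0.0027909 ]
[0.49109549 0.22117843 0.06543117]
```

View pics/scene11.png

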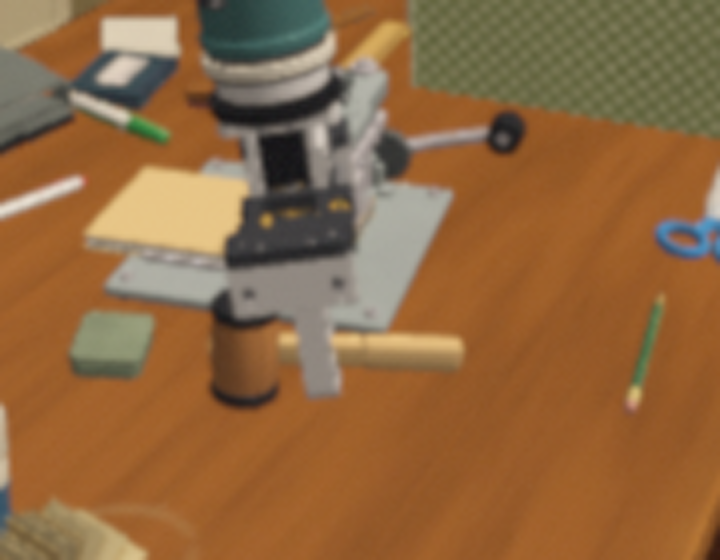

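arm_command(plan=[-0.2, 0, 1.2, 0, 0, 0, 1, -0.15, 0, 0.9, 0, 0, 0, 1, -0.07, 0, 0.4, 0, 0, 0, 1, 0, 0, 0, 0, 0, 0, 1])

```text
time: 14.38
tool_pos: [0.4815, 0.2174, -0.0184]
ee_rot: [3.14, -0.166, -2.735]
wrist_force: [-0.7, 0.2, -2.3]
width: 0.0126
```

arm_command(plan=[-0.03, 0, 0.2, 0, 0, 0, 1, -0.03, 0, 0.15, 0, 0, 0, 1, 0, 0, 0, 0, 0, 0, 1])

```text
time: 14.75
tool_pos: [0.482, 0.2176, -0.0213]
ee_rot: [3.14, -0.165, -2.735]
wrist_force: [0.4, -0.4, -2.4]
width: 0.0128
```

arm_command(plan=[-0.02, 0, 0.15, 0, 0, 0, 1, 0, 0, 0, 0, 0, 0, 1])

```text
time: 15.0
tool_pos: [0.4818, 0.2175, -0.0229]
ee_rot: [3.14, -0.165, -2.735]
wrist_force: [0.3, 0.2, -2.9]
width: 0.0128
```

arm_command(plan=[-0.02, 0, 0.12, 0, 0, 0, 1, 0, 0, 0, 0, 0, 0, 1])

```text
time: 15.25
tool_pos: [0.4819, 0.2175, -0.0241]
ee_rot: [3.14, -0.165, -2.735]
wrist_force: [0.3, -0.5, -1.7]
width: 0.0129
```

Nearly in contact; one more small step, then release.

arm_command(plan=[-0.02, 0, 0.12, 0, 0, 0, 1, 0, 0, 0, 0, 0, 0, 1])

```text
time: 15.5
tool_pos: [0.4818, 0.2175, -0.0254]
ee_rot: [3.14, -0.165, -2.735]
wrist_force: [0.1, 0.3, -2.7]
width: 0.0129
```

```bash
python3 look.py 12
```

```text
15.5 [ 0.48182399  0.21751196 -0.02538847] [ 179.90502349   -9.47228435 -156.71150865] 0.0129217081476858 [ 0.13568258  0.27977956 -2.73784573] [ 0.06503667 -0.02797633 -0.02949923]
```

View pics/scene12.png

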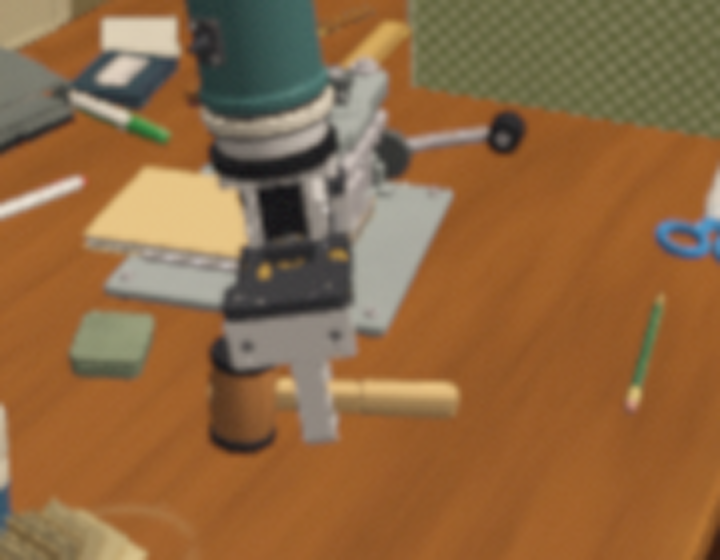

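arm_command(plan=[-0.02, 0, 0.12, 0, 0, 0, 1, 0, 0, 0, 0, 0, 0, 1])

```text
time: 15.85
tool_pos: [0.4821, 0.2176, -0.0259]
ee_rot: [3.14, -0.165, -2.735]
wrist_force: [-1.4, -0.0, 1.0]
width: 0.0128
```

arm_command(plan=[-0.02, 0, 0.12, 0, 0, 0, 1, 0, 0, 0, 0, 0, 0, 1])

```text
time: 16.1
tool_pos: [0.4821, 0.2176, -0.026]
ee_rot: [3.14, -0.165, -2.735]
wrist_force: [-2.4, -1.3, 7.1]
width: 0.013
```

arm_command(plan=[0.02, 0, -0.13, 0, 0, 0, 1, 0, 0, 0, 0, 0, 0, 0.8, 0, 0, 0, 0, 0, 0, 0.5, 0, 0, 0, 0, 0, 0, 0.4, 0, 0, 0, 0, 0, 0, 0.4, 0, 0, 0, 0, 0, 0, 0.4])

```text
time: 16.85
tool_pos: [0.482, 0.2176, -0.0264]
ee_rot: [3.14, -0.165, -2.735]
wrist_force: [0.9, 0.0, 0.7]
width: 0.0545
```

```bash
python3 look.py 13
python3 - <<'E'
from h import *
from bench import robot
o=robot.get_obs();q=rp(o["ee_rot"]);p=o["tool_pos"]
zt=q.apply([0,0,1])
# lever grip
a=.1544;c,s=np.cos(a),np.sin(a);B=np.array([[c,-s],[s,c]])
g=np.array([.5839,-.0198])+B@[-.10625,-.1236];print("grip",g)
q2=down(188.85)
plan(p,q,[(p-.14*zt,q,5,.4),(TG([g[0],g[1],.16],q2),q2,11,.4)])
E
```

```text
16.85 [ 0.48197251  0.21758349 -0.0264288 ] [ 179.90345803   -9.45441427 -156.71061242] 0.05453697971719528 [0.90465657 0.01519078 0.67077524] [ 0.07508819 -0.00238935  0.00090436]
grip [ 0.49792206 -0.15826955]
[0.0,0.0,-2.8,0.0,0.0,0.0,0.4,0.0,0.0,-2.8,0.0,0.0,0.0,0.4,0.0,0.0,-2.8,0.0,0.0,0.0,0.4,0.0,0.0,-2.8,0.0,0.0,0.0,0.4,0.0,0.0,-2.8,0.0,0.0,0.0,0.4,1.39,-3.19,0.32,-0.1,-0.9,1.3,0.4,1.33,-3.23,0.29,-0.1,-0.8,1.3,0.4,1.25,-3.25,0.26,-0.1,-0.9,1.3,0.4]
[1.19,-3.29,0.24,-0.1,-0.8,1.3,0.4,1.11,-3.31,0.22,-0.1,-0.9,1.3,0.4,1.04,-3.33,0.2,-0.1,-0.8,1.4,0.4,0.96,-3.36,0.17,-0.1,-0.9,1.3,0.4,0.89,-3.38,0.16,-0.1,-0.8,1.3,0.4,0.81,-3.4,0.14,-0.1,-0.9,1.3,0.4,0.74,-3.42,0.12,-0.1,-0.9,1.3,0.4,0.66,-3.44,0.1,-0.1,-0.8,1.3,0.4]
```

View pics/scene13.png

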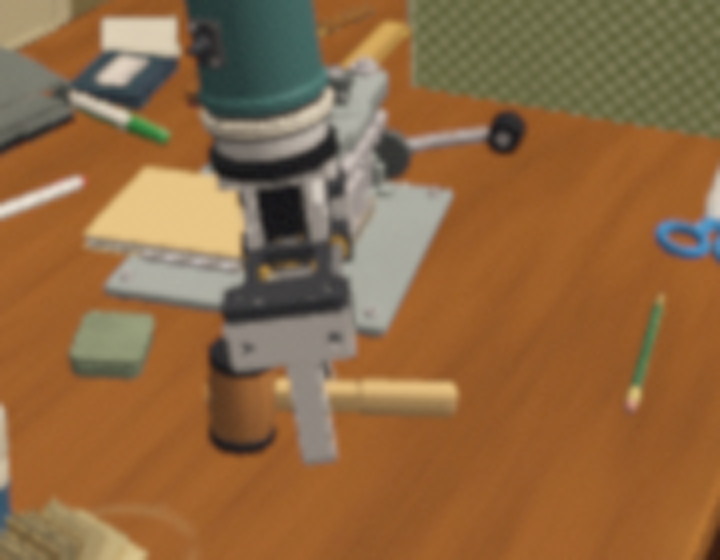

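arm_command(plan=[0, 0, -1.5, 0, 0, 0, 0.4, 0, 0, -3, 0, 0, 0, 0.4, 0, 0, -3.2, 0, 0, 0, 0.4, 0, 0, -3.2, 0, 0, 0, 0.4, 0, 0, -3.0, 0, 0, 0, 0.4, 1.39, -3.2, 0.3, -0.1, -0.9, 1.3, 0.4, 1.33, -3.2, 0.3, -0.1, -0.8, 1.3, 0.4, 1.25, -3.25, 0.26, -0.1, -0.9, 1.3, 0.4])

```text
time: 17.95
tool_pos: [0.502, 0.1209, 0.1096]
ee_rot: [-3.138, -0.117, -2.804]
wrist_force: [0.4, -0.3, -0.5]
width: 0.0565
```

arm_command(plan=[1.19, -3.3, 0.24, -0.1, -0.8, 1.3, 0.4, 1.1, -3.3, 0.22, -0.1, -0.9, 1.3, 0.4, 1.04, -3.33, 0.2, -0.1, -0.8, 1.4, 0.4, 0.96, -3.36, 0.17, -0.1, -0.9, 1.3, 0.4, 0.9, -3.38, 0.16, -0.1, -0.8, 1.3, 0.4, 0.8, -3.4, 0.14, -0.1, -0.9, 1.3, 0.4, 0.74, -3.42, 0.12, -0.1, -0.9, 1.3, 0.4, 0.66, -3.44, 0.1, -0.1, -0.8, 1.3, 0.4])

```text
time: 18.95
tool_pos: [0.4982, -0.1594, 0.1026]
ee_rot: [-3.141, 0.002, -2.988]
wrist_force: [0.7, -0.3, 0.0]
width: 0.0564
```

```bash
sed -i 's/(150,290,250,430)/(110,270,250,430)/' look.py; python3 look.py 14;python3 - <<'E'
from h import *
from bench import robot
o=robot.get_obs();G=GP(o);q=rp(o["ee_rot"]);print(G)
S=load("scene14");w=o["width"]/2
for d in(-w-.0125,w+.0125):print((proj(S,G+q.apply([0,d,.019]))-[250,110])*4)
E
```

```text
18.95 [ 0.49815971 -0.15944819  0.10258962] [-1.79948308e+02  1.07181860e-01 -1.71194856e+02] 0.056378390677135515 [ 0.6827314  -0.31240214  0.02333839] [ 0.05504047 -0.02524424 -0.02765563]
[ 0.49766435 -0.16116392  0.16029651]
[[523.13335624 182.67149981]]
[[505.57413838 215.80418085]]
```

View pics/scene14.png

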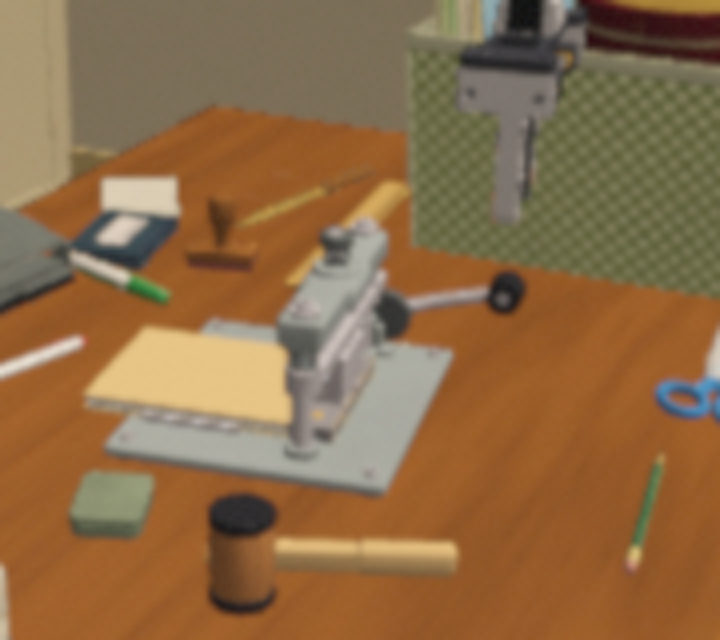

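View pics/top14.png

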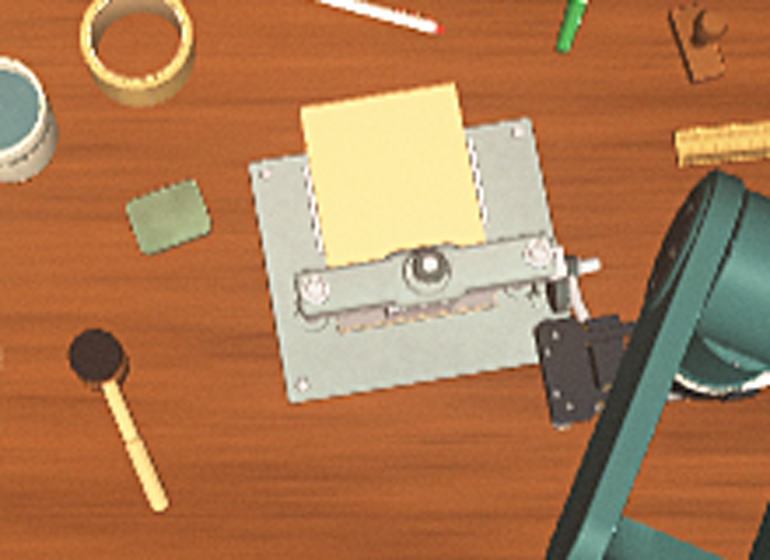

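arm_command(plan=[0, 0.3, 2, 0, 0, 0, 0.4, 0, 0, 2.5, 0, 0, 0, 0.4, 0, 0, 2.5, 0, 0, 0, 0.4, 0, 0, 1.2, 0, 0, 0, 0.4, 0, 0, 0.6, 0, 0, 0, 0.4, 0, 0, 0, 0, 0, 0, 0.4])

```text
time: 19.8
tool_pos: [0.4978, -0.155, 0.0136]
ee_rot: [-3.141, 0.0, -2.987]
wrist_force: [0.0, -0.5, 0.8]
width: 0.0563
```

```bash
python3 look.py 15;python3 - <<'E'
from h import *
from bench import robot
o=robot.get_obs();print(GP(o))
E
```

```text
19.8 [ 0.4977512  -0.15502886  0.01361878] [-1.79990520e+02  1.51414805e-02 -1.71130844e+02] 0.056341337791245866 [ 0.0431201  -0.48825119  0.75651747] [-0.01037685 -0.02110207  0.02729458]
[ 0.49808786 -0.15535578  0.07219666]
```

View pics/scene15.png

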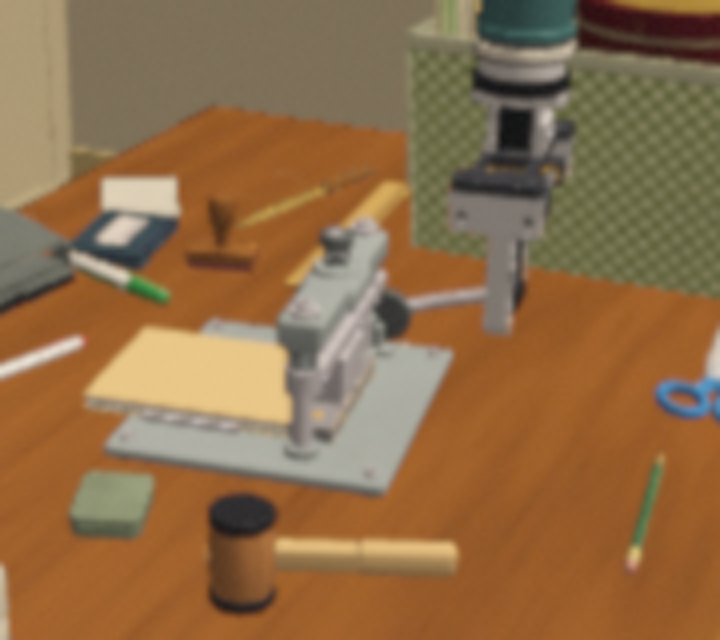

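arm_command(plan=[0, -0.25, 0, 0, 0, 0, 0.4, 0, 0, 0, 0, 0, 0, 0.7, 0, 0, 0, 0, 0, 0, 0.7, 0, 0, 0, 0, 0, 0, 1, 0, 0, 0, 0, 0, 0, 1, 0, 0, 0, 0, 0, 0, 1])

```text
time: 20.65
tool_pos: [0.4978, -0.1581, 0.0132]
ee_rot: [-3.141, -0.0, -2.987]
wrist_force: [0.1, -2.4, -0.9]
width: 0.0298
```

```bash
python3 look.py 16;python3 - <<'E'
from h import *
from bench import robot
o=robot.get_obs();print(GP(o))
E
```

```text
20.65 [ 0.49780671 -0.15808845  0.01317582] [-1.79959668e+02 -1.46841560e-02 -1.71160184e+02] 0.029824465243373004 [ 0.13432869 -2.41011586 -0.86472865] [-0.22012227  0.02521793  0.00522814]
[ 0.49780749 -0.15804073  0.07118688]
```

View pics/scene16.png

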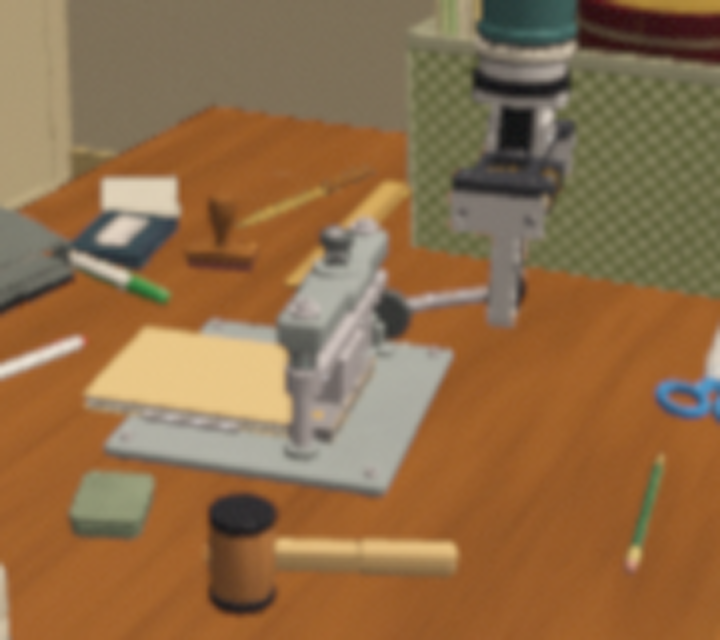

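Run:
```python
import numpy as np
ph=np.concatenate([np.linspace(0,1.0,11),[1.1,1.2,1.25,1.28,1.3]])
th=ph+np.pi/12
X=-11*np.cos(th);Z=11*np.sin(th)
for i in range(1,len(ph)):print(round(ph[i],2),round(-(X[i]-X[i-1]),2),round(-(Z[i]-Z[i-1]),2), "cum",round(X[i]-X[0],2),round(Z[i]-Z[0],2))
```

```text
0.1 -0.34 -1.05 cum 0.34 1.05
0.2 -0.44 -1.01 cum 0.78 2.05
0.3 -0.54 -0.96 cum 1.32 3.01
0.4 -0.63 -0.9 cum 1.95 3.91
0.5 -0.72 -0.83 cum 2.67 4.75
0.6 -0.8 -0.76 cum 3.46 5.5
0.7 -0.87 -0.67 cum 4.33 6.18
0.8 -0.93 -0.58 cum 5.26 6.76
0.9 -0.99 -0.49 cum 6.25 7.25
1.0 -1.03 -0.39 cum 7.28 7.63
1.1 -1.06 -0.28 cum 8.34 7.91
1.2 -1.09 -0.17 cum 9.43 8.09
1.25 -0.55 -0.05 cum 9.98 8.13
1.28 -0.33 -0.01 cum 10.31 8.15
1.3 -0.22 -0.0 cum 10.53 8.15
```

arm_command(plan=[-0.34, 0, -1.05, 0, 0, 0, 1, -0.44, 0, -1.01, 0, 0, 0, 1, 0, 0, 0, 0, 0, 0, 1])

```text
time: 21.12
tool_pos: [0.5055, -0.1569, 0.0336]
ee_rot: [-3.141, -0.001, -2.987]
wrist_force: [0.3, -4.2, -3.5]
width: 0.0297
```

arm_command(plan=[-0.54, 0, -0.96, 0, 0, 0, 1, -0.63, 0, -0.9, 0, 0, 0, 1, -0.72, 0, -0.83, 0, 0, 0, 1, 0, 0, 0, 0, 0, 0, 1])

```text
time: 21.62
tool_pos: [0.5235, -0.154, 0.0599]
ee_rot: [-3.141, -0.002, -2.987]
wrist_force: [0.4, -4.8, -5.5]
width: 0.0299
```

```bash
python3 look.py 17
```

```text
21.625 [ 0.52351287 -0.15398956  0.05988541] [-1.79982428e+02 -1.37912990e-01 -1.71157004e+02] 0.02987883837026151 [ 0.4494269  -4.76897832 -5.51298052] [-0.83288555  0.08428101 -0.02639923]
```

View pics/scene17.png

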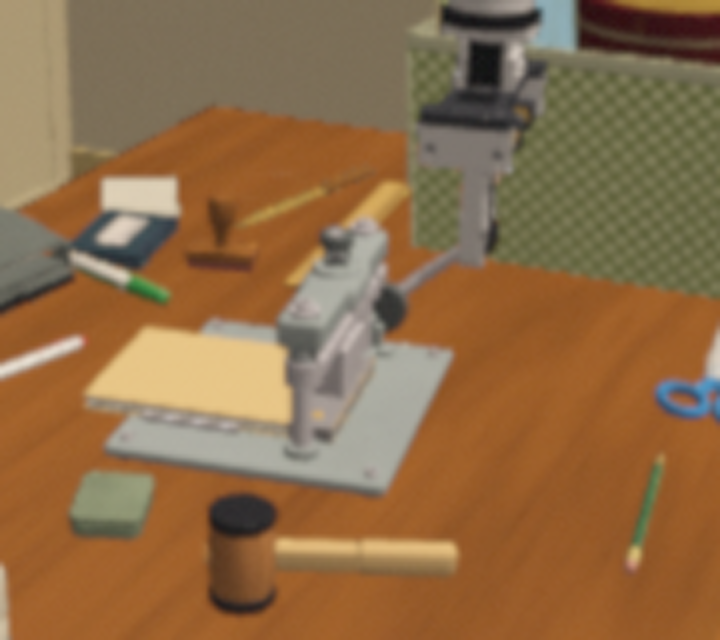

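arm_command(plan=[-0.8, -0.1, -0.76, 0, 0, 0, 1, -0.87, -0.1, -0.67, 0, 0, 0, 1, -0.93, 0, -0.58, 0, 0, 0, 1, 0, 0, 0, 0, 0, 0, 1])

```text
time: 22.22
tool_pos: [0.5508, -0.1497, 0.0809]
ee_rot: [3.139, 0.0, -2.986]
wrist_force: [-1.9, 3.0, -5.3]
width: 0.0299
```

arm_command(plan=[-0.99, 0, -0.49, 0, 0, 0, 1, -1.03, 0, -0.39, 0, 0, 0, 1, 0, 0, 0, 0, 0, 0, 1])

```text
time: 22.6
tool_pos: [0.5705, -0.1467, 0.0896]
ee_rot: [3.139, -0.0, -2.986]
wrist_force: [-3.8, 4.6, -6.0]
width: 0.0297
```

```bash
python3 look.py 18
```

```text
22.6 [ 0.57050052 -0.14673445  0.08958437] [ 1.79838689e+02 -1.92841927e-02 -1.71088715e+02] 0.029709434479597886 [-3.82725983  4.63479483 -6.03716212] [ 0.67534486  0.64733829 -0.05301784]
```

View pics/scene18.png

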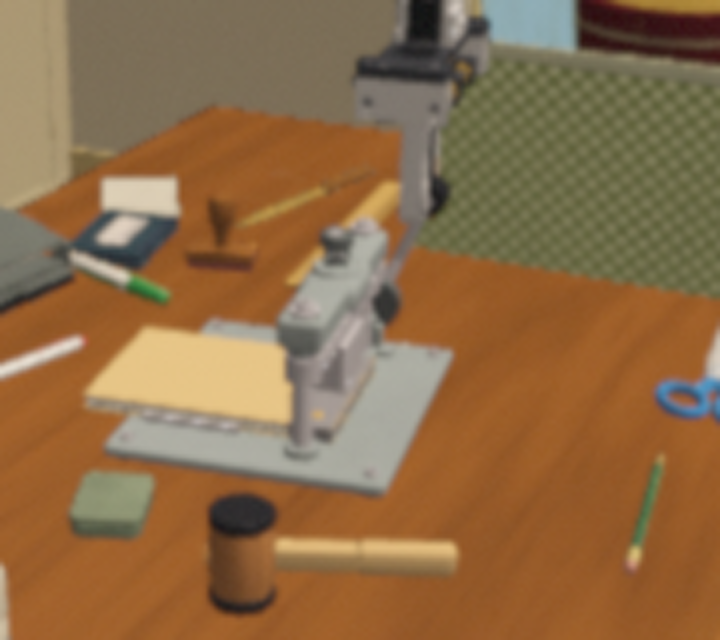

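arm_command(plan=[-1.06, 0.06, -0.28, 0, 0, 0, 1, -1.09, 0, -0.17, 0, 0, 0, 1, 0, 0, 0, 0, 0, 0, 1])

```text
time: 23.08
tool_pos: [0.5915, -0.1435, 0.0945]
ee_rot: [3.14, -0.0, -2.986]
wrist_force: [-4.5, 3.3, -3.7]
width: 0.0298
```

arm_command(plan=[-0.55, 0.05, -0.05, 0, 0, 0, 1, 0, 0, 0, 0, 0, 0, 1])

```text
time: 23.32
tool_pos: [0.5965, -0.1428, 0.0951]
ee_rot: [3.141, -0.0, -2.987]
wrist_force: [-4.8, 2.7, -3.0]
width: 0.0296
```

```bash
python3 look.py 19
python3 - <<'E'
from h import *
from bench import robot
o=robot.get_obs();G=GP(o);print(G)
c,s=np.cos(.1544),np.sin(.1544);d=G[:2]-[.5839,-.0198];print("press",c*d[0]+s*d[1],-s*d[0]+c*d[1])
S=load("scene19");B=np.array([[c,-s],[s,c]]);
for k in(1.0,1.1,1.2,1.25,1.3,1.35):
  t=k+.2618;l=[-.11*np.cos(t),-.1236];P=np.r_[B@l+[.5839,-.0198],.037+.11*np.sin(t)];e=[*(B@[l[0],-.1386]+[.5839,-.0198]),P[2]];h=[*(B@[0,-.1236]+[.5839,-.0198]),.037]
  print(k,((proj(S,[P,e,h])-[250,110])*4).round(0).tolist())
a=S["pixels"][120:220,300:400,::-1];cv2.imwrite("pics/z19.png",cv2.resize(a,None,fx=6,fy=6,interpolation=cv2.INTER_CUBIC))
E
```

```text
23.325 [ 0.59649074 -0.14275621  0.0951256 ] [ 1.79962392e+02 -2.25289559e-02 -1.71131921e+02] 0.029599266307753083 [-4.8314106   2.73807365 -2.95032351] [ 0.42686307  1.10369161 -0.01072564]
[ 0.59641773 -0.1428149   0.1530954 ]
press -0.006549309509783821 -0.12347657951414226
1.0 [[420.0, 190.0], [424.0, 184.0], [373.0, 309.0]]
1.1 [[407.0, 185.0], [411.0, 179.0], [373.0, 309.0]]
1.2 [[393.0, 181.0], [397.0, 176.0], [373.0, 309.0]]
1.25 [[386.0, 180.0], [391.0, 174.0], [373.0, 309.0]]
1.3 [[379.0, 179.0], [384.0, 173.0], [373.0, 309.0]]
1.35 [[372.0, 179.0], [377.0, 173.0], [373.0, 309.0]]
```

View pics/z19.png

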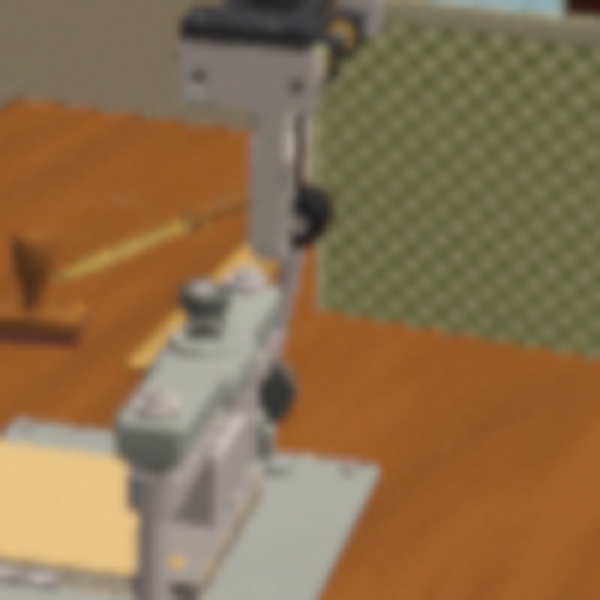

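View pics/top19.png

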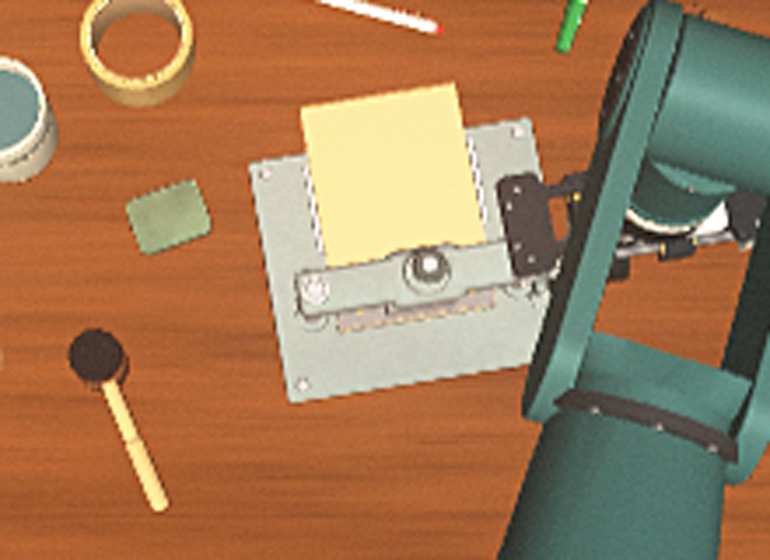

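Run:
```python
from h import *
from bench import robot
o=robot.get_obs();G=GP(o);q=rp(o["ee_rot"]);S=load("scene19")
for w in(-.008,.008):
  for d in (.0148,.0273):print("tip",proj(S,G+q.apply([w,d,.019])))
a=S["pixels"][130:190,325:375,::-1];cv2.imwrite("pics/zz19.png",cv2.resize(a,None,fx=10,fy=10,interpolation=cv2.INTER_CUBIC))
c,s=np.cos(.1544),np.sin(.1544);B=np.array([[c,-s],[s,c]]);img=None
def ring(S,k,y,n=24):
  t=k+.2618;cx,cz=-.11*np.cos(t),.037+.11*np.sin(t);a=np.linspace(0,2*np.pi,n)
  L=np.c_[cx+.0145*np.cos(a),np.full(n,y)];W=np.c_[L@B.T+[.5839,-.0198],cz+.0145*np.sin(a)];return proj(S,W)
a=cv2.imread("pics/zz19.png")
for k,col in((1.1,(0,0,255)),(1.15,(0,255,255)),(1.2,(0,255,0)),(1.25,(255,0,0))):
  for y in(-.1086,-.1386):cv2.polylines(a,[((ring(S,k,y)-[325,130]+.5)*10).astype(int)],True,col,1)
cv2.imwrite("pics/ov19.png",a)
S0=load("scene0");b=cv2.resize(S0["pixels"][165:205,350:400,::-1],None,fx=10,fy=10,interpolation=cv2.INTER_CUBIC)
for y in(-.1086,-.1386):cv2.polylines(b,[((ring(S0,0,y)-[350,165]+.5)*10).astype(int)],True,(0,255,0),1)
cv2.imwrite("pics/ov0.png",b)
```

```text
tip [[342.80570293 160.11737975]]
tip [[341.85198134 161.38200812]]
tip [[347.84136676 160.64528339]]
tip [[346.92702027 161.91834591]]
```

View pics/ov19.png

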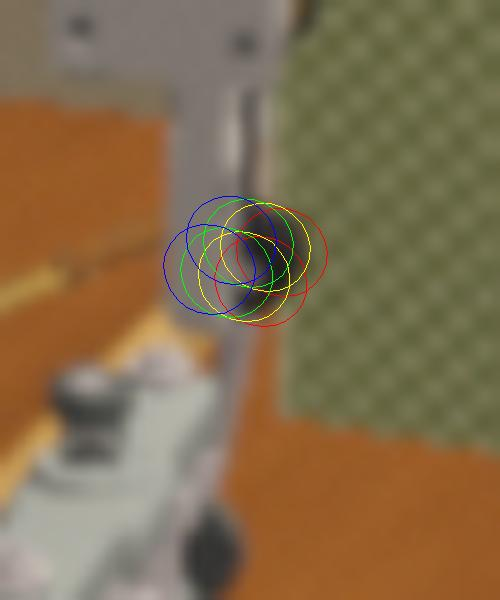

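View pics/ov0.png

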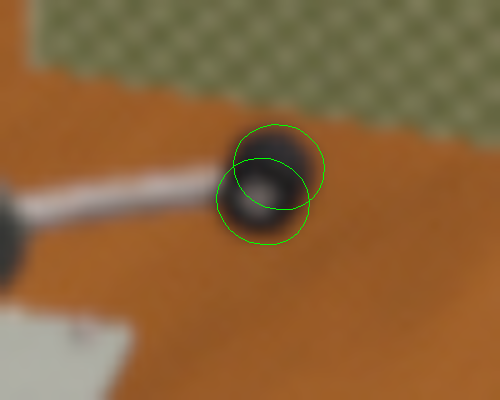

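View pics/zz19.png

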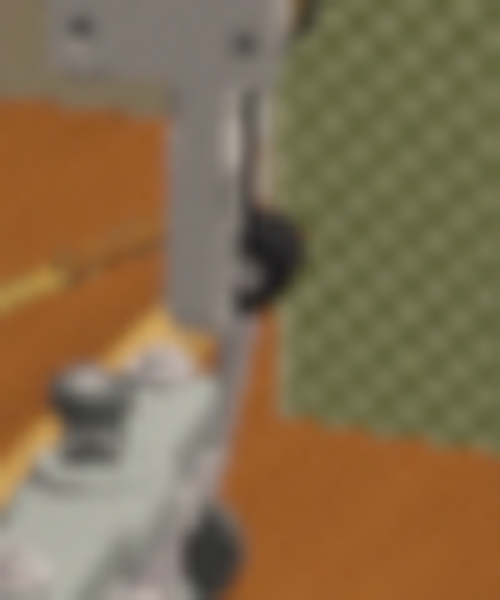

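arm_command(plan=[-0.6, 0.03, 0, 0, 0, 0, 1, -0.5, 0.02, 0, 0, 0, 0, 1, 0, 0, 0, 0, 0, 0, 1, 0, 0, 0, 0, 0, 0, 1])

```text
time: 23.92
tool_pos: [0.6076, -0.1411, 0.0956]
ee_rot: [-3.141, 0.001, -2.987]
wrist_force: [-4.5, 2.4, 0.6]
width: 0.0298
```

```bash
cat > ov.py <<'E'
import sys
from h import *
from bench import robot
k0=sys.argv[1];S=load("scene"+k0)
c,s=np.cos(.1544),np.sin(.1544);B=np.array([[c,-s],[s,c]])
G=GP(robot.get_obs());d=G[:2]-[.5839,-.0198];print("press",c*d[0]+s*d[1],-s*d[0]+c*d[1],G[2])
def ring(S,k,y,n=24):
  t=k+.2618;cx,cz=-.11*np.cos(t),.037+.11*np.sin(t);a=np.linspace(0,2*np.pi,n)
  L=np.c_[cx+.013*np.cos(a),np.full(n,y)];W=np.c_[L@B.T+[.5839,-.0198],cz-.0007+.013*np.sin(a)];return proj(S,W)-[.4,0]
a=cv2.resize(S["pixels"][130:190,325:375,::-1],None,fx=10,fy=10,interpolation=cv2.INTER_CUBIC);b=a.copy()
for k,col in zip(map(float,sys.argv[2:]),((0,0,255),(0,255,255),(0,255,0),(255,0,0))):
  for y in(-.1086,-.1386):cv2.polylines(a,[((ring(S,k,y)-[325,130]+.5)*10).astype(int)],True,col,1)
cv2.imwrite(f"pics/ov{k0}.png",cv2.hconcat([0,0] and [b[:450],a[:450]]))
E
python3 look.py 20; python3 ov.py 20 1.2 1.25 1.3 1.35; cp pics/scene19.npz /tmp; python3 ov.py 19 1.1 1.15 1.2
```

```text
23.925 [ 0.60763478 -0.14106512  0.09561638] [-1.79976415e+02  6.12394540e-02 -1.71156010e+02] 0.029804056736945545 [-4.49480359  2.42069312  0.57653878] [ 0.36591659  1.11209722 -0.04098899]
press 0.004761924297348421 -0.12346037998385767 0.15363389327774368
press 0.004761924297348421 -0.12346037998385767 0.15363389327774368
```

View pics/ov20.png

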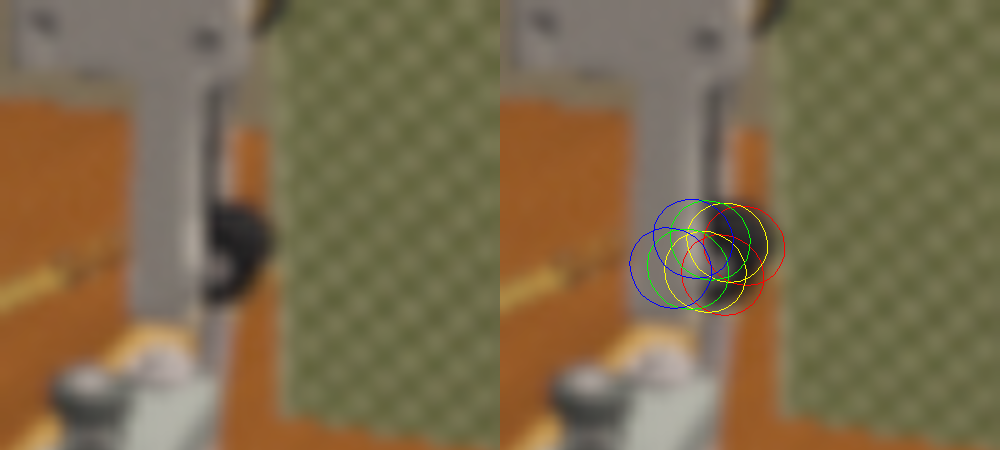

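View pics/ov19.png

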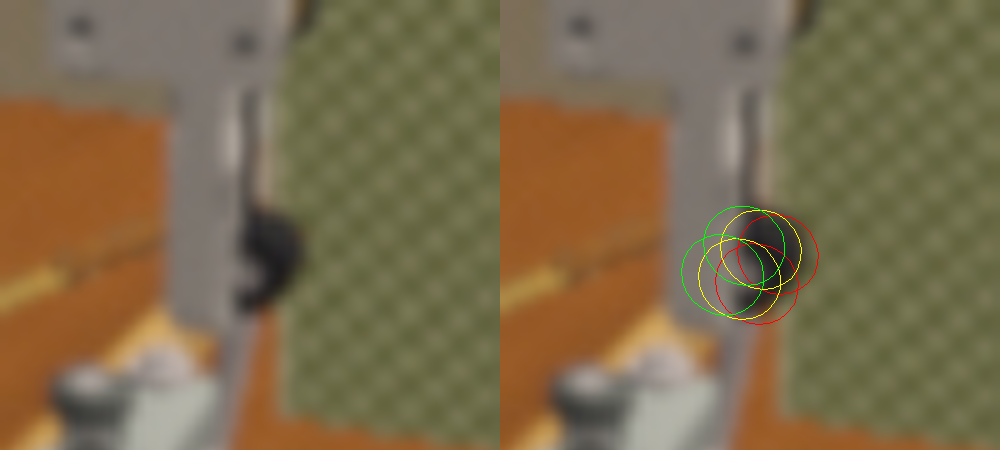

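arm_command(plan=[-0.4, 0.02, 0, 0, 0, 0, 1, 0, 0, 0, 0, 0, 0, 1, 0, 0, 0, 0, 0, 0, 1])

```text
time: 24.4
tool_pos: [0.6117, -0.1405, 0.0955]
ee_rot: [-3.141, 0.001, -2.987]
wrist_force: [-3.5, 2.2, 2.3]
width: 0.0294
```

```bash
python3 look.py 21; python3 ov.py 21 1.25 1.28 1.31; cp pics/scene0.npz /tmp/
python3 - <<'E'
from h import *
S=load("scene21");S0=load("scene0")
f=lambda s:cv2.resize(s["pixels"][150:250,300:370,::-1],None,fx=5.5,fy=5.5,interpolation=cv2.INTER_CUBIC)
cv2.imwrite("pics/cmp.png",cv2.hconcat([f(S0),f(S)]))
E
```

```text
24.4 [ 0.61172592 -0.14045447  0.09554504] [-1.79954985e+02  7.59187427e-02 -1.71161146e+02] 0.029432277327235797 [-3.45485025  2.19603723  2.31074253] [0.30193613 1.05413699 0.02227633]
press 0.008898608652048341 -0.12343977660804518 0.1535251511838885
```

View pics/ov21.png

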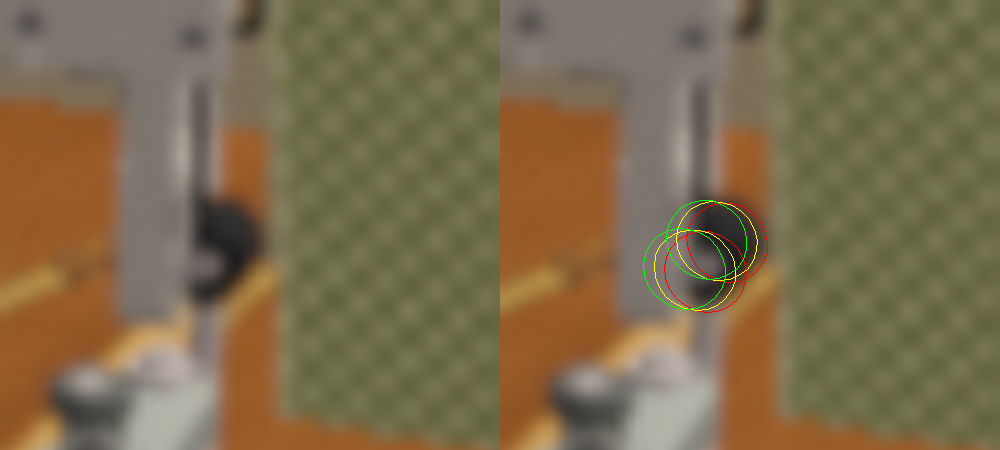

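View pics/cmp.png

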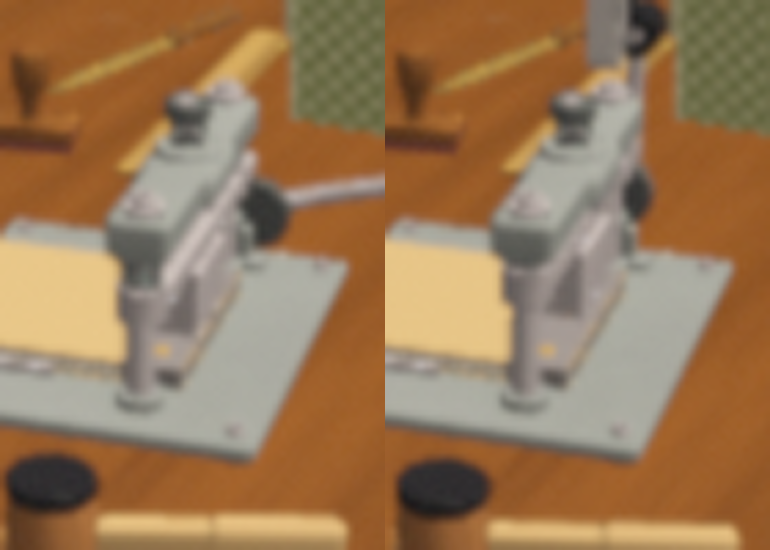

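arm_command(plan=[-0.1, 0, 0, 0, 0, 0, 1, 0, 0, 0, 0, 0, 0, 1, 0, 0, 0, 0, 0, 0, 1, 0, 0, 0, 0, 0, 0, 1, 0, 0, 0, 0, 0, 0, 1, 0, 0, 0, 0, 0, 0, 1, 0, 0, 0, 0, 0, 0, 1, 0, 0, 0, 0, 0, 0, 1])

```text
time: 25.5
tool_pos: [0.6129, -0.1403, 0.0955]
ee_rot: [-3.141, 0.001, -2.987]
wrist_force: [-4.5, 0.7, 5.4]
width: 0.029
```

```bash
python3 look.py 22; python3 ov.py 22 1.25 1.28 1.31
```

```text
25.5 [ 0.61286557 -0.14026244  0.09545679] [-1.79951845e+02  7.19662346e-02 -1.71149805e+02] 0.02902366977637256 [-4.49450385  0.71860897  5.44521303] [0.28606833 1.08457836 0.02520886]
press 0.010025438855104797 -0.12343534063473902 0.1534394706526631
```

View pics/ov22.png

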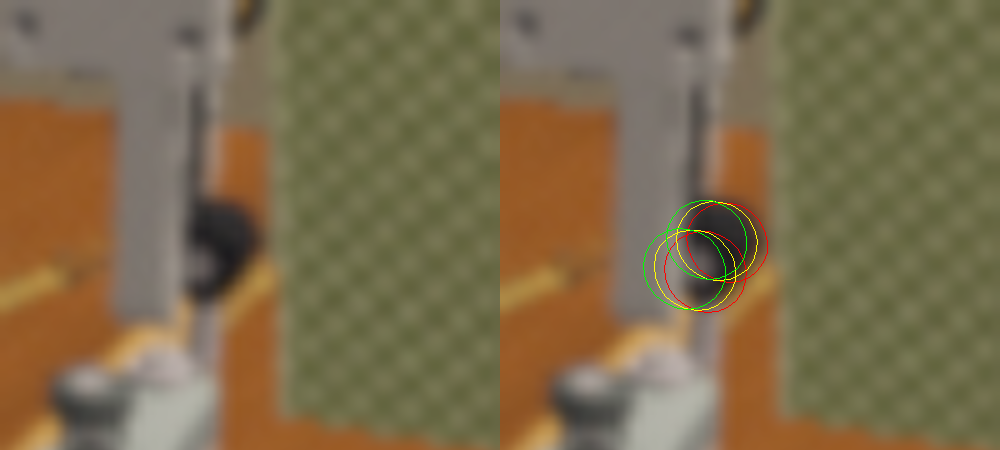

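View pics/scene22.png

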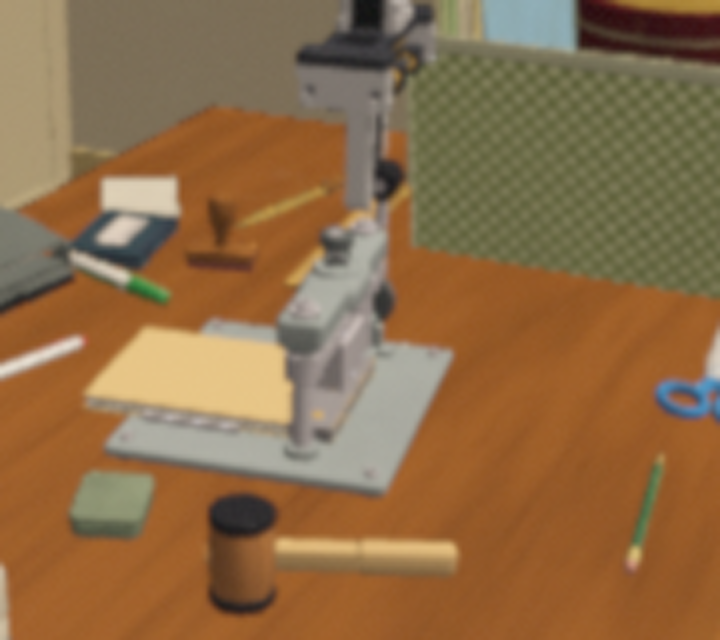

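arm_command(plan=[0, 0, 0, 0, 0, 0, 1, 0, 0, 0, 0, 0, 0, 1, 0, 0, 0, 0, 0, 0, 1, 0, 0, 0, 0, 0, 0, 1, 0, 0, 0, 0, 0, 0, 1, 0, 0, 0, 0, 0, 0, 1, 0, 0, 0, 0, 0, 0, 1, 0, 0, 0, 0, 0, 0, 1])

```text
time: 26.6
tool_pos: [0.6129, -0.1403, 0.0954]
ee_rot: [-3.141, 0.001, -2.987]
wrist_force: [-3.9, 0.4, 5.5]
width: 0.0296
```

```bash
python3 look.py 23; python3 ov.py 23 1.25 1.28 1.31
```

```text
26.6 [ 0.61285111 -0.14027299  0.0954295 ] [-1.79951120e+02  6.99584173e-02 -1.71151523e+02] 0.0295940408208392 [-3.87212981  0.37584162  5.54210663] [ 0.2315941   1.15098713 -0.03391889]
press 0.010016920321395735 -0.12343675597721583 0.15345336978588026
```

View pics/ov23.png

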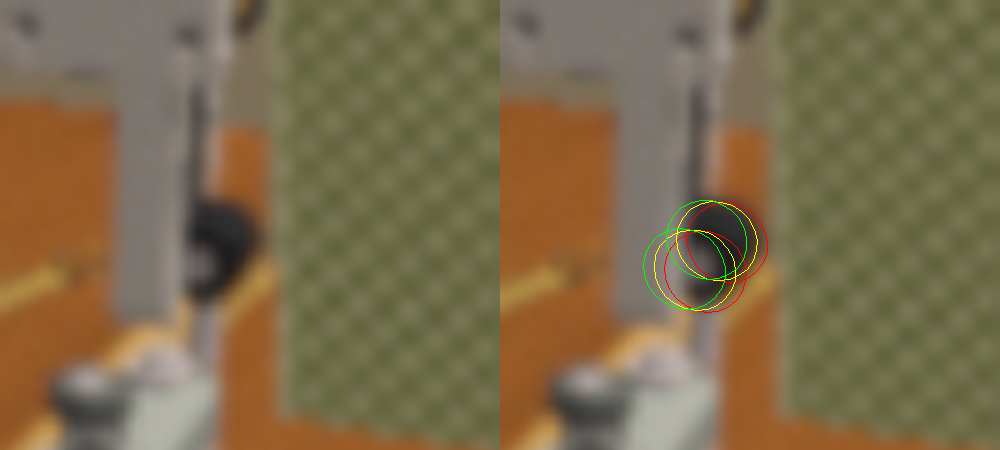

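```bash
python3 -c "
from bench import close_job
print(close_job())"
```

```text
the job is handed in; nothing more can be done
None
```

I did the whole job in the order asked and handed it in at about 27 s, with the gripper still holding the cam lever up. No verdict was reported.

- **Mallet pick-up:** My first grasp closed on air above the handle. The pictures showed the real fingertips sitting about 47 mm behind where the stated tool frame puts them. I corrected for that and the second grasp held the handle (13 mm opening).
- **Setting pin:** I pushed the pin down with the mallet head only, while the clamp was still closed. The push reached about 15–20 N, against 7 N from the spring at full stroke, so I judged it to be on its stop. I inferred this from force and pictures rather than measuring it directly. The mallet tilted about 6° in the grip, and the next picture showed the pin back up.
- **Mallet put-down:** It is standing on its face close to its original place, clear of the press. I felt it touch at about 7–10 N, backed off slightly and then opened the gripper.
- **Cam lever:** The pictures put it at about 1.28 rad, while arm travel suggested 1.29–1.30, each good to about 0.02 rad. The target was 1.30, and the clamp bar is visibly up. The lever stayed still for over 1 s before hand-in.
- **Weak point:** The barrel did not turn freely between the pads, so the gripper holds it about 12 mm off-centre. The opening stayed at 29–30 mm and the forces at about 4–6 N.

The bundle and tin looked unmoved in the last pictures. I did not re-check the mug, glue stick or eraser after the first pictures, but the arm kept clear of them.

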